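# Fit the rollers of the foot-massager rack

### The arm

A 6-joint arm with a two-finger parallel gripper is mounted at the origin on the work surface. World frame = base frame: x ahead of the robot, y to its left, z up, the work surface at z = 0. Lengths are in m, angles in rad, forces in N, time in s.
With the tool pointing down it reaches from about 0.3 to 0.825 m from the base axis. Payload 5.4 kg.
Tool frame: the origin (TCP) lies at the very end of the fingers, on their centre line; the grasp point (between the pads) lies 19 mm behind it; z points along the fingers, y is the line along which they close (so a half turn about z gives the same grasp; the last joint's range is limited). The gripper opens to 92 mm and grips with 3 to 60 N. Pads are 20 mm wide; open, the fingers measure 128 mm over their backs; the gripper's body (75 mm by 189 mm) begins 69 mm behind the grasp point.
Start: joints at [-1.511, 0.158, 1.597, -0, 1.386, -0.21], TCP at [0.153, -0.554, 0.215] pointing down, gripper open.
Joint ranges: [-2.91, 2.91], [-0.94, 2.29], [0.18, 2.7], [-1.29, 4.43], [0.17, 2.64], [-3, 3]. Speed limits (rad/s): [2.57, 2.57, 3.14, 3.14, 3.14, 3.14].

### API

Orientations are given as a rotation vector (axis times angle).
In Python, from cell import sense, viewer, sign_off, nets gives the robot as it stands. The module is installed in compiled form; this text tells all that it offers.
- The arm moves only by the shell command python3 -m handwheel 'ROWS' [FORCE]. ROWS is JSON, a list that holds one entry, the list of rows, each a list of 7 numbers: the shift along the tool's x, y, z in cm, then the turn, a rotation vector about the tool's x, y, z in degrees, then the finger opening in cm, from 0 to 9.19. In form: [[[tx, ty, tz, rx, ry, rz, gripper], ...]]. A call has 1 to 10 rows; each row is the pose to reach, as a shift and turn from the pose commanded when the call began, along the tool's axes at that moment; what a row does not reach only later rows make up. A row lasts 1/10 s, in which the tool goes at most 50 mm and 8.59 degrees, less where a joint would pass 70% of its speed; a pose out of reach is approached as far as the arm can. A call with a gripper value outside its range is refused whole. The fingers move at their own pace and stop on an object; FORCE is the grip in N (left out, the last holds). Time passes only in rows, so rows that repeat a pose let the fingers close. It gives the time, the measured TCP pose, the force, the opening and the grip force at its end, in the units of the state.
- sense(): the state, without advancing time (a new reading comes with each control period).
- viewer.capture(name): name is "scene" or "side" or "wrist"; returns (picture, depth): 480x640x3 uint8, blue, green, red; 480x640 float32, m along the optical axis (not along the pixel's ray), 0 where there is no reading.
- viewer.get_calibration(name): a dict with "fx", "fy", "cx", "cy" (pixels), "T" (4x4, takes a point from camera to world coordinates); the wrist camera has in their place "T_tool_cam" (4x4, takes a point from camera to tool coordinates, whose origin is the TCP and whose axes are the flange's). Camera axes: x right, y down, z forward; pixel columns grow to the right and rows downward; lengths in m; the calibration is good to about 2 mm. A picture is of the moment at which its call begins: read the wrist's pose just before it. get_calibration takes no time and is no camera call.
- sign_off(): hands the job in; it is judged then, once.
Trained networks look in the newest picture that a camera, given by its name, has taken for a name from the list of things; names that differ only in an ending like _2 or _b are one class to them, and where a whole thing is asked for, a point or a joint stands for the part that bears it (a point fixed in the world has none). Each returns a list of dicts, best first, with "score" (0 to 1); they miss things now and then, are a little off and sometimes report something else, mostly with a low value. They report only what shows in the picture. A call takes as long as a camera call. They do not tell look-alikes from the thing itself.
- nets.search_frame(camera, thing): "box" ([left, top, right, bottom] in pixels, round what is visible of it).
The state is a dict: "t": time; "q": joint angles; "qd": joint speeds; "joint_torque": joint torques, N m; "tool_pos": TCP position; "ee_rot": TCP orientation; "wrist_force": force on the tool from outside, world axes, zero at the start; "torque": the same for the moment, N m; "finger_gap": finger opening in m; "gripper_force": force on a finger pad.
Only numpy, scipy, OpenCV 4.12 (cv2) and the standard library are available. Lean on these libraries where they do the work, as an engineer would, in place of code of your own. Each camera call takes 0.05 s, during which the arm holds its last target. There are 200 camera calls.

### The job

Turn the massager rack's flat lever to its middle mark (45 degrees) for loading, then mount every wooden roller from the tray between the centres of a bay of its own, with the tailstock pushed home so that the roller is held by both cones. With all the rollers mounted, push the tailstock of any empty bay fully in as well, turn the lever on to its last mark (90 degrees) and leave it there; do not disturb the saucer, the pillbox or the eyedrop bottle outside the tray.

Things in the scene. Friction and masses are not known exactly. Their poses are not given: they have to be found in the camera images.
- rack: Fixed foot-massager rack of pale wood, three parallel roller bays, small yaw. Origin: underside, under the middle of the middle bay. x runs along the rollers from the tailstocks (-x, robot side) to the fixed headstocks (+x), y across the bays (at y = -80, 0, +80 mm), z up. Base plate 12 mm thick; bay axes 55 mm above the cart top. A flat lever is on its +y side, over three dark marks.
- head_face (a point): Middle bay's headstock: where its steel cone centre meets the face of the post (x = +58.5 mm, on the bay's axis). The cone points to -x: 22 mm across here, 6 mm at the tip, 14 mm long (tip at x = +44.5 mm). Posts are 34 mm wide, top 70 mm high; the other bays' are alike. With the tailstock fully back, 139 mm lie between the cone tips.
- rest (a point): Middle bay's rest, 36.8 mm above the cart top, under the bay's middle: two grey ribs across x (8 mm thick, at x = -40 and +28 mm) with cheeks 12 mm higher, 42 mm apart at each bay. A roller lies in it 1 mm below the axis. Lower it with its centre 15 to 20 mm to the -x side of the bay's middle; the tailstock then pushes it onto the fixed cone and lifts it.
- bay0 (a point): Middle of the -y (right) bay, on its axis (55 mm above the cart top): where the centre of a correctly mounted roller lies. Axes as the rack's.
- bay1 (a point): Middle of the middle bay, on its axis (55 mm above the cart top): where the centre of a correctly mounted roller lies. Axes as the rack's.
- bay2 (a point): Middle of the +y (left) bay, on its axis (55 mm above the cart top): where the centre of a correctly mounted roller lies. Axes as the rack's.
- tail0 (a joint): Sliding tailstock of bay0: 0 = fully back (towards the robot), grows as it is pushed in to +x; range 0 to 0.060 m (end stop). A correctly clamped roller stops it at about 0.050. Friction about 3.5 N; it stays where left; starts at 0 to 0.030. Cone as the fixed one, its face at x = -108.5 mm at joint 0. Block 32 mm long, 34 mm wide.
- tail0_grip (a point): On the black upright fin on top of tailstock 0 (24 mm along x, 14 mm thick across y, from z = 66 to 106 mm): this point is on its middle, 90 mm above the cart top, 16 mm behind the cone's face. Pinch it across y from above to slide the tailstock. Axes as the rack's.
- tail1 (a joint): Sliding tailstock of bay1: 0 = fully back (towards the robot), grows as it is pushed in to +x; range 0 to 0.060 m (end stop). A correctly clamped roller stops it at about 0.050. Friction about 3.5 N; it stays where left; starts at 0 to 0.030. Cone as the fixed one, its face at x = -108.5 mm at joint 0. Block 32 mm long, 34 mm wide.
- tail1_grip (a point): On the black upright fin on top of tailstock 1 (24 mm along x, 14 mm thick across y, from z = 66 to 106 mm): this point is on its middle, 90 mm above the cart top, 16 mm behind the cone's face. Pinch it across y from above to slide the tailstock. Axes as the rack's.
- tail2 (a joint): Sliding tailstock of bay2: 0 = fully back (towards the robot), grows as it is pushed in to +x; range 0 to 0.060 m (end stop). A correctly clamped roller stops it at about 0.050. Friction about 3.5 N; it stays where left; starts at 0 to 0.030. Cone as the fixed one, its face at x = -108.5 mm at joint 0. Block 32 mm long, 34 mm wide.
- tail2_grip (a point): On the black upright fin on top of tailstock 2 (24 mm along x, 14 mm thick across y, from z = 66 to 106 mm): this point is on its middle, 90 mm above the cart top, 16 mm behind the cone's face. Pinch it across y from above to slide the tailstock. Axes as the rack's.
- lever (a joint): Rack's flat lever on a vertical pin: 0 = arm points to the rack's -x (first mark), grows clockwise seen from above, towards +y; middle mark at 0.785 rad (45 degrees), last mark at 1.571 rad (90 degrees, arm points to +y). No detents; stays where left, friction about 0.12 N m; range -0.1 to 2.0. Starts between 0 and 0.3.
- lever_pivot (a point): On the lever's pin, 62 mm above the cart top (same height as lever_peg).
- lever_peg (a point): On the lever's upright black round peg (16 mm diameter, from 34 to 82 mm above the cart top), 70 mm from the pin: this point is on the peg's axis, 62 mm above the cart top.
- tray: Fixed square steel tray, 300 x 300 mm, floor 4 mm thick, rim 10 mm high, holding the rollers; an eyedrop bottle (28 mm across, 62 mm high) stands along its far (+x) edge. Origin: centre of its underside, z up.
- roller0: Brown wooden massage roller, may be absent: an octagonal tube 110 mm long, 34 mm across flats, with an 18 mm bore right through. Origin at its centre; x along its length (either way round, all alike). It lies on a flat in the tray, so two flats stand upright for the fingers. About 150 g.
- roller1: Brown wooden massage roller, may be absent: an octagonal tube 110 mm long, 34 mm across flats, with an 18 mm bore right through. Origin at its centre; x along its length (either way round, all alike). It lies on a flat in the tray, so two flats stand upright for the fingers. About 150 g.
- roller2: Brown wooden massage roller, may be absent: an octagonal tube 110 mm long, 34 mm across flats, with an 18 mm bore right through. Origin at its centre; x along its length (either way round, all alike). It lies on a flat in the tray, so two flats stand upright for the fingers. About 150 g.
- saucer: Bystander: white ceramic saucer 140 mm across, 20 mm high; origin under its centre.
- pillbox: Bystander: plastic pillbox 57 x 112 x 27 mm with a closed hinged lid; origin under its centre.
- eyedrops_b: Bystander: a capped white eyedrop bottle 28 mm across, 62 mm high, standing on the cart beyond the rack; origin under its centre.
Not all that is in view belongs to the job. Leave any orange look-alike of the roller2 alone. What is shaped like the roller1 but red is not meant.

How it is judged:
On the way, in this order (a step that is already met when the one before it is completed fails the run):
1. the lever is turned to its middle mark, before any roller is mounted (value of joint lever between 0.6854 and 0.8854 rad and not ((distance between roller0 and bay0 below 0.006 m and angle between the x axis of roller0 and the x axis of bay0, either way round below 0.05 rad and value of joint tail0 between 0.045 and 0.055 m and linear speed of roller0 below 0.02 m/s) or (distance between roller0 and bay1 below 0.006 m and angle between the x axis of roller0 and the x axis of bay1, either way round below 0.05 rad and value of joint tail1 between 0.045 and 0.055 m and linear speed of roller0 below 0.02 m/s) or (distance between roller0 and bay2 below 0.006 m and angle between the x axis of roller0 and the x axis of bay2, either way round below 0.05 rad and value of joint tail2 between 0.045 and 0.055 m and linear speed of roller0 below 0.02 m/s)) and not ((distance between roller1 and bay0 below 0.006 m and angle between the x axis of roller1 and the x axis of bay0, either way round below 0.05 rad and value of joint tail0 between 0.045 and 0.055 m and linear speed of roller1 below 0.02 m/s) or (distance between roller1 and bay1 below 0.006 m and angle between the x axis of roller1 and the x axis of bay1, either way round below 0.05 rad and value of joint tail1 between 0.045 and 0.055 m and linear speed of roller1 below 0.02 m/s) or (distance between roller1 and bay2 below 0.006 m and angle between the x axis of roller1 and the x axis of bay2, either way round below 0.05 rad and value of joint tail2 between 0.045 and 0.055 m and linear speed of roller1 below 0.02 m/s)) and not ((distance between roller2 and bay0 below 0.006 m and angle between the x axis of roller2 and the x axis of bay0, either way round below 0.05 rad and value of joint tail0 between 0.045 and 0.055 m and linear speed of roller2 below 0.02 m/s) or (distance between roller2 and bay1 below 0.006 m and angle between the x axis of roller2 and the x axis of bay1, either way round below 0.05 rad and value of joint tail1 between 0.045 and 0.055 m and linear speed of roller2 below 0.02 m/s) or (distance between roller2 and bay2 below 0.006 m and angle between the x axis of roller2 and the x axis of bay2, either way round below 0.05 rad and value of joint tail2 between 0.045 and 0.055 m and linear speed of roller2 below 0.02 m/s))), for 0.3 s.
2. with the lever still at its middle mark, every roller present is mounted between the centres of a bay (value of joint lever between 0.6854 and 0.8854 rad and ((distance between roller0 and bay0 below 0.006 m and angle between the x axis of roller0 and the x axis of bay0, either way round below 0.05 rad and value of joint tail0 between 0.045 and 0.055 m and linear speed of roller0 below 0.02 m/s) or (distance between roller0 and bay1 below 0.006 m and angle between the x axis of roller0 and the x axis of bay1, either way round below 0.05 rad and value of joint tail1 between 0.045 and 0.055 m and linear speed of roller0 below 0.02 m/s) or (distance between roller0 and bay2 below 0.006 m and angle between the x axis of roller0 and the x axis of bay2, either way round below 0.05 rad and value of joint tail2 between 0.045 and 0.055 m and linear speed of roller0 below 0.02 m/s)) and ((distance between roller1 and bay0 below 0.006 m and angle between the x axis of roller1 and the x axis of bay0, either way round below 0.05 rad and value of joint tail0 between 0.045 and 0.055 m and linear speed of roller1 below 0.02 m/s) or (distance between roller1 and bay1 below 0.006 m and angle between the x axis of roller1 and the x axis of bay1, either way round below 0.05 rad and value of joint tail1 between 0.045 and 0.055 m and linear speed of roller1 below 0.02 m/s) or (distance between roller1 and bay2 below 0.006 m and angle between the x axis of roller1 and the x axis of bay2, either way round below 0.05 rad and value of joint tail2 between 0.045 and 0.055 m and linear speed of roller1 below 0.02 m/s)) and ((distance between roller2 and bay0 below 0.006 m and angle between the x axis of roller2 and the x axis of bay0, either way round below 0.05 rad and value of joint tail0 between 0.045 and 0.055 m and linear speed of roller2 below 0.02 m/s) or (distance between roller2 and bay1 below 0.006 m and angle between the x axis of roller2 and the x axis of bay1, either way round below 0.05 rad and value of joint tail1 between 0.045 and 0.055 m and linear speed of roller2 below 0.02 m/s) or (distance between roller2 and bay2 below 0.006 m and angle between the x axis of roller2 and the x axis of bay2, either way round below 0.05 rad and value of joint tail2 between 0.045 and 0.055 m and linear speed of roller2 below 0.02 m/s))), for 0.3 s.
At the end, for the whole second after the job is handed in: Lever at rest at its last mark (90 degrees, within 0.1 rad); each roller present at rest in a bay, centre within 6 mm of the bay's middle, aligned within 0.05 rad, its tailstock at 0.045 to 0.055 m; any empty bay's tailstock beyond 0.045 m (value of joint lever between 1.4708 and 1.6708 rad and velocity of joint lever between -0.05 and 0.05 rad/s and ((distance between roller0 and bay0 below 0.006 m and angle between the x axis of roller0 and the x axis of bay0, either way round below 0.05 rad and value of joint tail0 between 0.045 and 0.055 m and linear speed of roller0 below 0.02 m/s) or (distance between roller0 and bay1 below 0.006 m and angle between the x axis of roller0 and the x axis of bay1, either way round below 0.05 rad and value of joint tail1 between 0.045 and 0.055 m and linear speed of roller0 below 0.02 m/s) or (distance between roller0 and bay2 below 0.006 m and angle between the x axis of roller0 and the x axis of bay2, either way round below 0.05 rad and value of joint tail2 between 0.045 and 0.055 m and linear speed of roller0 below 0.02 m/s)) and ((distance between roller1 and bay0 below 0.006 m and angle between the x axis of roller1 and the x axis of bay0, either way round below 0.05 rad and value of joint tail0 between 0.045 and 0.055 m and linear speed of roller1 below 0.02 m/s) or (distance between roller1 and bay1 below 0.006 m and angle between the x axis of roller1 and the x axis of bay1, either way round below 0.05 rad and value of joint tail1 between 0.045 and 0.055 m and linear speed of roller1 below 0.02 m/s) or (distance between roller1 and bay2 below 0.006 m and angle between the x axis of roller1 and the x axis of bay2, either way round below 0.05 rad and value of joint tail2 between 0.045 and 0.055 m and linear speed of roller1 below 0.02 m/s)) and ((distance between roller2 and bay0 below 0.006 m and angle between the x axis of roller2 and the x axis of bay0, either way round below 0.05 rad and value of joint tail0 between 0.045 and 0.055 m and linear speed of roller2 below 0.02 m/s) or (distance between roller2 and bay1 below 0.006 m and angle between the x axis of roller2 and the x axis of bay1, either way round below 0.05 rad and value of joint tail1 between 0.045 and 0.055 m and linear speed of roller2 below 0.02 m/s) or (distance between roller2 and bay2 below 0.006 m and angle between the x axis of roller2 and the x axis of bay2, either way round below 0.05 rad and value of joint tail2 between 0.045 and 0.055 m and linear speed of roller2 below 0.02 m/s)) and value of joint each of tail0, tail1, tail2 above 0.045 m); the robot touches nothing.
It fails at once if the white saucer is moved more than 3 cm (distance of saucer from where it was at the start of the episode above 0.03 m).
It fails at once if the pillbox is moved more than 3 cm (distance of pillbox from where it was at the start of the episode above 0.03 m).
It fails at once if the eyedrop bottle behind the rack is moved more than 3 cm (distance of eyedrops_b from where it was at the start of the episode above 0.03 m).
Of roller0, roller1, roller2 only 2 to 3 are there at a start; the rules pass over those that are not, and their reading is None.
At some moment in a run one of roller0, roller1, roller2 may be knocked a few centimetres aside while the robot is not near it.
Once in a run the grip may slacken for a moment while it holds something.
It also fails if it takes over 210 s, if anything falls off the work surface, if the arm or the gripper's body presses on something with over 40 N, if the wrist force passes 120 N, or if a joint passes its speed limit or range.

## Working session

There is one attempt and no reset: what is moved stays moved. The work goes in short steps, Python scripts to look and compute and a shell command to move; the robot and the scene stay as the last step left them, time stands still between calls to the robot, and variables do not carry over. Pictures are saved under pics/ and viewed, at most 14 in all, crops included, and the job is handed in when it is done.

```bash
mkdir -p pics
cat > h.py <<'E'
import numpy as np, cv2
from cell import sense, viewer, nets
from scipy.spatial.transform import Rotation as R
def cap(n):
    s=sense(); p,d=viewer.capture(n); c=viewer.get_calibration(n)
    if 'T' in c: T=c['T']
    else:
        W=np.eye(4); W[:3,:3]=R.from_rotvec(s['ee_rot']).as_matrix(); W[:3,3]=s['tool_pos']; T=W@np.array(c['T_tool_cam'])
    T=np.array(T); h,w=d.shape
    u,v=np.meshgrid(np.arange(w),np.arange(h))
    P=np.stack([(u-c['cx'])/c['fx']*d,(v-c['cy'])/c['fy']*d,d],-1)@T[:3,:3].T+T[:3,3]
    P[d==0]=np.nan
    return p,P
E
python3 - <<'E'
from h import *
for n in ['scene','side']:
    p,P=cap(n); cv2.imwrite(f'pics/{n}0.png',p); np.save(n+'0.npy',P)
    print(n, np.array(viewer.get_calibration(n)['T']).round(3).tolist())
s=sense(); print(s['t'],s['tool_pos'],R.from_rotvec(s['ee_rot']).as_matrix().round(3).tolist())
print(viewer.get_calibration('wrist'))
E
```

```text
scene [[-0.631, 0.524, -0.572, 1.129], [0.776, 0.424, -0.467, 0.499], [-0.002, -0.738, -0.674, 0.744], [0.0, 0.0, 0.0, 1.0]]
side [[-0.693, -0.4, 0.6, -0.099], [-0.721, 0.372, -0.585, 0.653], [0.011, -0.838, -0.546, 0.668], [0.0, 0.0, 0.0, 1.0]]
0.1 [ 0.15318603 -0.55365253  0.21375117] [[0.964, 0.267, -0.0], [0.267, -0.964, 0.002], [0.0, -0.002, -1.0]]
{'fx': 422.09039143158253, 'fy': 422.09039143158253, 'cx': 314.48080896705915, 'cy': 238.15865789839046, 'T_tool_cam': array([[-9.74280467e-05, -9.62212742e-01, -2.72298786e-01,
         7.61946094e-02],
       [ 9.99999967e-01, -1.58322004e-04,  2.01658652e-04,
        -1.83004900e-04],
       [-2.37149414e-04, -2.72298757e-01,  9.62212726e-01,
        -1.70556391e-01],
       [ 0.00000000e+00,  0.00000000e+00,  0.00000000e+00,
         1.00000000e+00]])}
```

View pics/scene0.png

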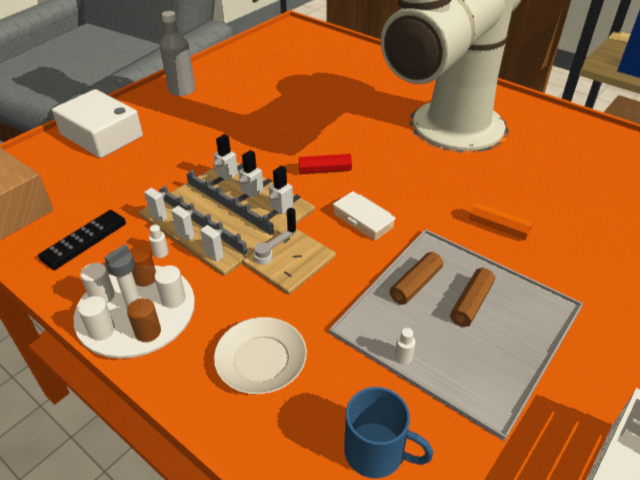

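View pics/side0.png

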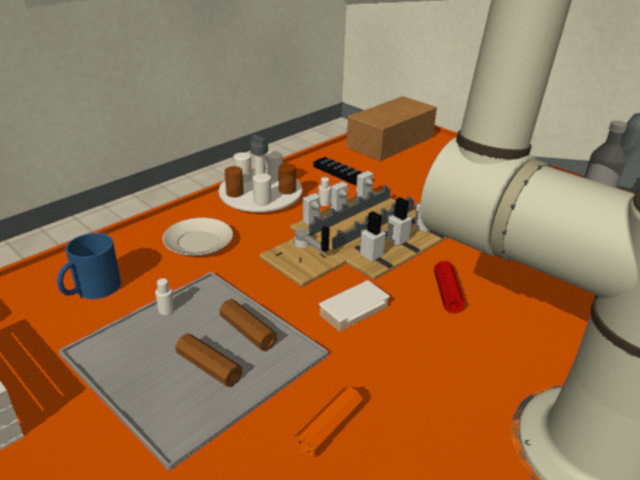

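Both pictures show two brown rollers in the tray, at scene pixels (416,278) and (473,296). The fins are at (224,145), (249,165) and (280,180), the head posts at (155,205), (182,222) and (212,243), the lever pivot at (263,252) and the peg at (291,218). Red and orange decoys lie outside the tray.

Run:
```python
import numpy as np,cv2
P=np.load('scene0.npy'); p=cv2.imread('pics/scene0.png')
for n,(u,v) in dict(fin0=(224,145),fin1=(249,163),fin2=(280,178),h0=(155,195),h1=(182,212),h2=(212,233),piv=(263,248),peg=(291,212),r0=(416,275),r1=(473,293),pill=(363,214),sauc=(260,355),bot=(157,235),tray=(450,350),tb=(405,335),cart=(400,200)).items():
    print(n,np.nanmedian(P[v-2:v+3,u-2:u+3].reshape(-1,3),0).round(3))
hsv=cv2.cvtColor(p,cv2.COLOR_BGR2HSV)
# fins: dark pts z .07-.11
m=(hsv[...,2]<50)&(P[...,2]>.068)&(P[...,2]<.112)
m[:,:205]=0;m[:,305:]=0
n,l,st,c=cv2.connectedComponentsWithStats(m.astype('uint8'))
for i in range(1,n):
    if st[i,4]>20:
        q=P[l==i]; print('dark',c[i].round(),st[i,4],np.median(q,0).round(4),q.min(0).round(3),q.max(0).round(3))
# rollers
tr=np.zeros(l.shape,bool); tr[240:420,340:570]=1
m=(hsv[...,1]>90)&(P[...,2]>.012)&(P[...,2]<.05)&tr
n,l,st,c=cv2.connectedComponentsWithStats(m.astype('uint8'))
for i in range(1,n):
    if st[i,4]>100:
        q=P[l==i]; t=q[q[:,2]>np.nanpercentile(q[:,2],95)-.004]
        r=cv2.minAreaRect((t[:,:2]*1000).astype('float32')); print('roller',c[i].round(),st[i,4],r,np.nanpercentile(q[:,2],95))
```

```text
fin0 [ 0.497 -0.264  0.09 ]
fin1 [ 0.509 -0.184  0.089]
fin2 [ 0.509 -0.103  0.09 ]
h0 [ 0.673 -0.267  0.07 ]
h1 [ 0.673 -0.193  0.069]
h2 [ 0.678 -0.109  0.07 ]
piv [ 0.628 -0.041  0.038]
peg [ 0.56  -0.032  0.081]
r0 [0.514 0.201 0.037]
r1 [0.49  0.294 0.037]
pill [0.432 0.034 0.026]
sauc [0.778 0.092 0.005]
bot [ 0.73  -0.198  0.05 ]
tray [0.585 0.313 0.003]
tb [0.65  0.265 0.065]
cart [ 0.325  0.049 -0.001]
dark [223. 145.] 204 [ 0.5    -0.2641  0.0904] [ 0.485 -0.275  0.068] [ 0.51  -0.261  0.109]
dark [249. 162.] 220 [ 0.5088 -0.1846  0.091 ] [ 0.494 -0.195  0.069] [ 0.518 -0.179  0.108]
dark [280. 177.] 227 [ 0.5089 -0.1042  0.0908] [ 0.492 -0.115  0.068] [ 0.518 -0.1    0.108]
dark [291. 214.] 74 [ 0.5619 -0.0317  0.0785] [ 0.554 -0.04   0.068] [ 0.567 -0.026  0.084]
roller [417. 277.] 1259 ((504.6197204589844, 198.9764404296875), (23.533586502075195, 113.10452270507812), 88.32221221923828) 0.038677947597900074
roller [473. 296.] 1280 ((481.9393310546875, 293.81658935546875), (112.772705078125, 23.120803833007812), 7.007606029510498) 0.03899002748266014
roller [374. 414.] 485 ((770.0839233398438, 295.50238037109375), (18.967849731445312, 63.308937072753906), 40.38932418823242) 0.04848826343473757
```

```bash
cat >> h.py <<'E'
def rel(x,y,z,yawdeg,s=None):
    """shift cm / turn deg from current pose to TCP xyz, tool-down with tool x at yaw"""
    s=s or sense(); A=R.from_rotvec(s['ee_rot'])
    B=R.from_euler('z',yawdeg,degrees=True)*R.from_euler('x',180,degrees=True)
    t=A.inv().apply(np.array([x,y,z])-s['tool_pos'])*100
    r=(A.inv()*B).as_rotvec(degrees=True)
    return t.round(2).tolist(), r.round(2).tolist()
E
python3 -c "
from h import *
print(rel(.53,-.15,.30,0))"
```

```text
([47.08, -28.88, -8.56], [-0.09, -0.01, 15.46])
```

```bash
python3 -m handwheel '[[[20,-12,-8.5,0,0,8,9],[47.1,-28.9,-8.6,-0.1,0,15.5,5],[47.1,-28.9,-8.6,-0.1,0,15.5,5],[47.1,-28.9,-8.6,-0.1,0,15.5,5],[47.1,-28.9,-8.6,-0.1,0,15.5,5],[47.1,-28.9,-8.6,-0.1,0,15.5,5],[47.1,-28.9,-8.6,-0.1,0,15.5,5],[47.1,-28.9,-8.6,-0.1,0,15.5,5],[47.1,-28.9,-8.6,-0.1,0,15.5,5],[47.1,-28.9,-8.6,-0.1,0,15.5,5]]]' 30; python3 -c "
from h import *
s=sense();print(s['t'],rel(.53,-.15,.30,0))"
```

```text
t: 1.1
tool_pos: [0.4904, -0.1919, 0.2924]
ee_rot: [3.14, -0.001, -0.0]
wrist_force: [0.8, -1.1, -0.2]
finger_gap: 0.0501
gripper_force: 0.0
1.1 ([3.96, -4.19, -0.76], [0.09, 0.01, -0.04])
```

```bash
python3 -m handwheel '[[[4,-4.2,-0.8,0,0,0,5],[4,-4.2,-0.8,0,0,0,5],[4,-4.2,-0.8,0,0,0,5]]]'
python3 - <<'E'
from h import *
p,P=cap('wrist'); cv2.imwrite('pics/w1.png',p); np.save('w1.npy',P)
hsv=cv2.cvtColor(p,cv2.COLOR_BGR2HSV)
for lo,hi,nm,dark in [(.068,.112,'dark',1),(.066,.074,'bright',0)]:
    m=((hsv[...,2]<60) if dark else (hsv[...,2]>90)&(hsv[...,1]<70))&(P[...,2]>lo)&(P[...,2]<hi)
    n,l,st,c=cv2.connectedComponentsWithStats(m.astype('uint8'))
    for i in range(1,n):
        if st[i,4]>80:
            q=P[l==i]; t=q[q[:,2]>np.percentile(q[:,2],90)-.006]
            r=cv2.minAreaRect((t[:,:2]*1000).astype('float32')); print(nm,c[i].round(),st[i,4],np.percentile(q[:,2],95).round(4),[np.round(k,1) for k in r])
E
```

```text
t: 1.4
tool_pos: [0.5299, -0.1508, 0.3]
ee_rot: [3.14, 0.003, -0.001]
wrist_force: [-0.5, 0.6, -0.7]
finger_gap: 0.0497
gripper_force: 0.0
bright [275.  36.] 902 0.0719 [array([ 674.2, -116.8]), array([34.1, 19.9]), np.float64(87.3)]
bright [367.  40.] 892 0.0719 [array([ 671.5, -196.6]), array([34.3, 19.2]), np.float64(89.6)]
bright [458.  44.] 900 0.0719 [array([ 668.1, -276.1]), array([20. , 34.5]), np.float64(0.8)]
bright [352. 226.] 385 0.0706 [array([ 502.8, -190.3]), array([33.5, 33.5]), np.float64(87.8)]
bright [275. 226.] 401 0.0685 [array([ 502.3, -110.6]), array([32.5, 31. ]), np.float64(87.6)]
bright [429. 233.] 338 0.0713 [array([ 494.1, -269.5]), array([33.2, 30.3]), np.float64(87.4)]
```

View pics/w1.png

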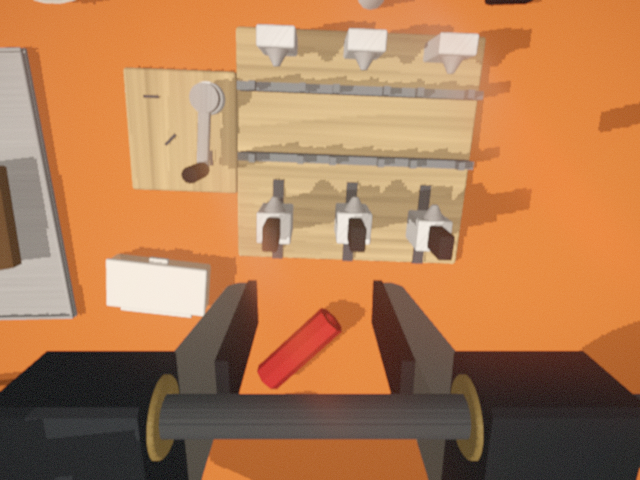

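The wrist picture shows the lever pin at (206,97), the peg top near (190,174), three head posts along the top, and tailstocks pushed part way in at (275,220), (353,220) and (430,230). The red decoy lies at (300,350).

```bash
cat >> h.py <<'E'
YAW=-2.17; X=np.array([np.cos(np.radians(YAW)),np.sin(np.radians(YAW))]); Y=np.array([-X[1],X[0]])
O=np.array([.6032,-.1940])
def rk(x,y): return O+x*X+y*Y      # rack -> world
def ri(p): d=np.asarray(p)[...,:2]-O; return np.stack([d@X,d@Y],-1)
E
python3 - <<'E'
from h import *
P=np.load('w1.npy');p=cv2.imread('pics/w1.png')
def grp(m,nm):
    q=P[m]; 
    if len(q)<5: print(nm,'few',len(q));return
    (cx,cy),r=cv2.minEnclosingCircle((q[:,:2]*1000).astype('float32')); a=ri(np.median(q,0))*1000
    print(nm,len(q),'med',np.median(q,0).round(4),'circ',round(cx,1),round(cy,1),round(r,1),'rack med',a.round(1), 'rack circ',(ri([cx/1000,cy/1000])*1000).round(1))
box=np.zeros(P.shape[:2],bool); box[150:195,170:225]=1
grp(box&(P[...,2]>.077)&(P[...,2]<.088),'peg')
box[:]=0; box[70:125,180:235]=1
z=P[...,2]; print(np.nanpercentile(z[box],[50,75,90,97]).round(4))
grp(box&(z>.034)&(z<.06),'piv')
for u in (130,250,420):pass
for nm,(u0,u1) in dict(f2=(255,295),f1=(340,375),f0=(420,460)).items():
    box[:]=0; box[205:265,u0:u1]=1
    q=P[box&(z>.101)&(z<.112)]; a=ri(q)*1000; r=cv2.minAreaRect(a.astype('float32')); print(nm,len(q),r)
    
Q=np.load('scene0.npy'); 
q=Q[200:225,283:299].reshape(-1,3); q=q[(q[:,2]>.078)&(q[:,2]<.088)]; print('scene peg top',len(q),q.mean(0), ri(q.mean(0))*1000)
q=Q[238:262,250:276].reshape(-1,3); q=q[(q[:,2]>.034)&(q[:,2]<.05)]; print('scene piv',len(q),np.median(q,0),(q.min(0)+q.max(0))/2)
for u,v in ((155,195),(182,212),(212,233)):
    q=Q[v-12:v+10,u-12:u+12].reshape(-1,3); q=q[(q[:,2]>.066)&(q[:,2]<.074)]; print(cv2.minAreaRect((ri(q)*1000).astype('float32')))
s=sense(); print(s['tool_pos'])
E
```

```text
peg 244 med [ 0.5561 -0.0369  0.0822] circ 555.8 -36.1 7.8 rack med [-53.  155.2] rack circ [-53.3 156. ]
[0.0132 0.0366 0.0387 0.0396]
piv 851 med [ 0.6232 -0.0427  0.0383] circ 619.8 -40.9 19.9 rack med [ 14.2 151.9] rack circ [ 10.7 153.6]
f2 411 ((-104.83015441894531, 79.42552185058594), (24.319557189941406, 13.557746887207031), 0.5672721266746521)
f1 416 ((-101.84332275390625, -0.10959148406982422), (14.031384468078613, 24.49376678466797), 89.63829803466797)
f0 426 ((-106.60826873779297, -79.8797378540039), (24.063386917114258, 14.156757354736328), 0.1169038861989975)
scene peg top 48 [ 0.55914507 -0.03410941  0.08098923] [-50.0775297  158.10781111]
scene piv 198 [ 0.62656438 -0.04037535  0.03716953] [ 0.61801393 -0.04086247  0.03744836]
((71.38878631591797, -78.44013977050781), (35.03376007080078, 19.98188018798828), 87.80665588378906)
((71.59400177001953, 0.901336669921875), (37.430416107177734, 18.558813095092773), 89.0575942993164)
((71.40406036376953, 80.3211898803711), (35.910308837890625, 19.1712646484375), 89.33059692382812)
[ 0.52911426 -0.15190817  0.29980937]
```

Run:
```python
from h import *
for z in (.12,.050): print(rk(-.053,.1555),rel(*rk(-.053,.1555),z,YAW))
```

```text
[ 0.55612595 -0.03660469] ([2.72, -11.56, 17.96], [0.11, 0.06, 2.18])
[ 0.55612595 -0.03660469] ([2.73, -11.58, 24.96], [0.11, 0.06, 2.18])
```

```bash
python3 -m handwheel '[[[2.7,-11.6,10,0.1,0,2.2,4],[2.7,-11.6,14,0.1,0,2.2,4],[2.7,-11.6,18,0.1,0,2.2,4],[2.7,-11.6,18,0.1,0,2.2,4],[2.7,-11.6,21,0.1,0,2.2,4],[2.7,-11.6,25,0.1,0,2.2,4],[2.7,-11.6,25,0.1,0,2.2,4],[2.7,-11.6,25,0.1,0,2.2,4]]]' 12;  python3 -m handwheel '[[[0,0,0,0,0,0,1],[0,0,0,0,0,0,1],[0,0,0,0,0,0,1],[0,0,0,0,0,0,1],[0,0,0,0,0,0,1]]]' 12
```

```text
t: 2.25
tool_pos: [0.556, -0.0377, 0.0506]
ee_rot: [-3.141, 0.065, 0.001]
wrist_force: [1.0, 0.4, 1.1]
finger_gap: 0.0402
gripper_force: 0.0
t: 2.75
tool_pos: [0.5579, -0.0367, 0.052]
ee_rot: [3.14, -0.061, 0.005]
wrist_force: [-1.3, 0.7, 5.8]
finger_gap: 0.0157
gripper_force: 12.0
```

```bash
python3 -m handwheel '[[[0.05,-0.7,0,0,0,0,1],[0.2,-1.4,0,0,0,0,1],[0.5,-2.2,0,0,0,0,1],[0.85,-3.0,0,0,0,0,1],[1.4,-3.9,0,0,0,0,1],[2.05,-4.6,0,0,0,0,1],[2.05,-4.6,0,0,0,0,1],[2.05,-4.6,0,0,0,0,1],[2.05,-4.6,0,0,0,0,1]]]' 12; python3 -c "
from h import *
s=sense();a=ri(s['tool_pos'])*1000;print(a,np.arctan2(a[1]-152,17-a[0]),np.hypot(a[1]-152,17-a[0]))"
```

```text
t: 3.65
tool_pos: [0.5798, 0.009, 0.0512]
ee_rot: [-3.141, 0.062, -0.004]
wrist_force: [0.1, 0.6, 4.3]
finger_gap: 0.0158
gripper_force: 12.0
[-31.04088281 202.01305198] 0.8055085577849885 69.3486250051281
```

```bash
python3 -m handwheel '[[[0,0,0,0,0,0,4],[0,0,0,0,0,0,4],[0,0,-4,0,0,0,4],[0,0,-9,0,0,0,4],[-2,4,-11,0,0,0,4],[-4.5,8,-11,0,0,0,4],[-7.2,12.2,-11,0,0,0,4],[-7.2,12.2,-11,0,0,0,4],[-7.2,12.2,-11,0,0,0,4]]]' 25
python3 - <<'E'
from h import *
p,P=cap('wrist'); cv2.imwrite('pics/w2.png',p); s=sense()
z=P[...,2]
a=ri(P)*1000
m=(z>.076)&(z<.09)&(a[...,1]>140)&(a[...,1]<260)&(a[...,0]<40)&(a[...,0]>-80)
print('peg',m.sum(),np.median(a[m],0) if m.any() else 0)
m=(z>.1)&(z<.112)&(a[...,0]<-70)&(a[...,0]>-140)
for b in (-80,0,80):
    k=m&(abs(a[...,1]-b)<15); 
    if k.sum()>10: print(b,k.sum(),np.round(cv2.minAreaRect(a[k].astype('float32'))[0],1))
print(s['tool_pos'],ri(s['tool_pos'])*1000,s['t'], rel(*rk(-.1048,.0795),.071,YAW))
E
```

```text
t: 4.55
tool_pos: [0.5016, -0.1108, 0.1599]
ee_rot: [-3.14, 0.065, -0.0]
wrist_force: [-0.2, -0.5, -0.0]
finger_gap: 0.0402
gripper_force: 0.0
peg 699 [-32.57271489 200.08599806]
-80 1254 [-106.5  -79.7]
0 1139 [-1.017e+02  1.000e-01]
80 1015 [-104.7   80. ]
[ 0.50208907 -0.1100179   0.1599144 ] [-104.21836844   80.09335354] 4.6 ([-0.06, 0.07, 8.89], [-0.04, -0.01, -0.11])
```

```bash
python3 -m handwheel '[[[0,0,5,0,0,0,4],[0,0,8.9,0,0,0,4],[0,0,8.9,0,0,0,0.8],[0,0,8.9,0,0,0,0.8],[0,0,8.9,0,0,0,0.8],[0,0,8.9,0,0,0,0.8],[-0.6,0,8.9,0,0,0,0.8],[-1.2,0,8.9,0,0,0,0.8],[-1.8,0,8.9,0,0,0,0.8],[-1.85,0,8.9,0,0,0,0.8]]]' 25; python3 -m handwheel '[[[0,0,0,0,0,0,4],[0,0,0,0,0,0,4],[0,0,-5,0,0,0,4],[1.1,4,-5.5,0,0,0,4],[2.2,8,-5.5,0,0,0,4],[2.2,8,-5.5,0,0,0,4],[2.2,8,0,0,0,0,4],[2.2,8,0,0,0,0,4]]]' 25;python3 -m handwheel '[[[0,0,0,0,0,0,0.8],[0,0,0,0,0,0,0.8],[0,0,0,0,0,0,0.8],[0,0,0,0,0,0,0.8],[-0.6,0,0,0,0,0,0.8],[-1.2,0,0,0,0,0,0.8],[-1.8,0,0,0,0,0,0.8],[-2.15,0,0,0,0,0,0.8],[-2.15,0,0,0,0,0,0.8]]]'; python3 -c "
from h import *
s=sense();print(ri(s['tool_pos'])*1000, rel(.5046,.1990,.18,0))"
```

```text
t: 5.6
tool_pos: [0.4858, -0.1097, 0.0722]
ee_rot: [3.14, -0.063, 0.012]
wrist_force: [12.1, -0.2, -6.6]
finger_gap: 0.014
gripper_force: 25.0
t: 6.4
tool_pos: [0.4979, -0.1872, 0.0658]
ee_rot: [-3.134, 0.062, 0.016]
wrist_force: [-1.1, 0.9, -1.7]
finger_gap: 0.0402
gripper_force: 0.0
t: 7.3
tool_pos: [0.4827, -0.1896, 0.0731]
ee_rot: [3.14, -0.062, 0.008]
wrist_force: [4.3, 3.9, 5.5]
finger_gap: 0.0141
gripper_force: 25.0
[-120.57267736   -0.19709764] ([0.71, -38.91, -10.72], [0.05, -0.3, -2.26])
```

```bash
python3 -m handwheel '[[[0,0,0,0,0,0,5],[0,0,0,0,0,0,5],[0,0,-6,0,0,0,6],[0,-3,-11,0,0,-2.2,6],[0,-10,-14,0,0,-2.2,6],[0,-42,-20,0,0,-2.2,6],[0,-42,-20,0,0,-2.2,6],[0,-42,-20,0,0,-2.2,6],[0,-42,-20,0,0,-2.2,6],[0,-42,-20,0,0,-2.2,6]]]' 30; python3 -m handwheel '[[[0,-11,-3,0,0,0,6],[0,-11,-3,0,0,0,6],[0,-11,-3,0,0,0,6],[0,-11,-3,0,0,0,6]]]'
cat >> h.py <<'E'
def rollers(P,p):
    z=P[...,2]; hsv=cv2.cvtColor(p,cv2.COLOR_BGR2HSV)
    m=(z>.030)&(z<.050)&(P[...,1]>.08)&(P[...,1]<.45)&(P[...,0]<.62)&(P[...,0]>.3)&(hsv[...,1]>70)
    n,l,st,c=cv2.connectedComponentsWithStats(m.astype('uint8')); out=[]
    for i in range(1,n):
        if st[i,4]<150: continue
        q=P[l==i]; t=q[abs(q[:,2]-np.percentile(q[:,2],80))<.003]
        (cx,cy),(w,h),a=cv2.minAreaRect((t[:,:2]*1000).astype('float32'))
        if w<h: a+=90
        a=(a+90)%180-90
        out.append((cx/1000,cy/1000,a)); print('roller px',c[i].round(),st[i,4],round(cx,1),round(cy,1),'yaw',round(a,1),'size',round(w,1),round(h,1),'z',np.median(t[:,2]).round(4))
    return out
E
python3 - <<'E'
from h import *
p,P=cap('wrist'); cv2.imwrite('pics/w3.png',p)
for r in rollers(P,p): print(rel(r[0],r[1],.12,r[2]))
a=ri(P)*1000;z=P[...,2]
print(sense()['t'],sense()['tool_pos'])
E
```

```text
t: 8.3
tool_pos: [0.4924, 0.1212, 0.2463]
ee_rot: [3.141, -0.002, -0.001]
wrist_force: [1.4, -0.8, 0.2]
finger_gap: 0.0601
gripper_force: 0.0
t: 8.7
tool_pos: [0.4929, 0.2308, 0.2762]
ee_rot: [3.141, 0.003, 0.001]
wrist_force: [0.7, -0.0, -0.6]
finger_gap: 0.06
gripper_force: 0.0
roller px [347. 187.] 3437 501.7 198.0 yaw -2.5 size 22.6 109.4 z 0.0382
roller px [253. 209.] 3303 480.1 292.2 yaw 6.9 size 109.4 23.5 z 0.0382
([0.89, 3.11, 15.56], [0.08, 0.04, 2.57])
([-1.27, -6.31, 15.55], [0.07, 0.04, -6.85])
8.75 [0.49292914 0.22927379 0.27557951]
```

View pics/w3.png

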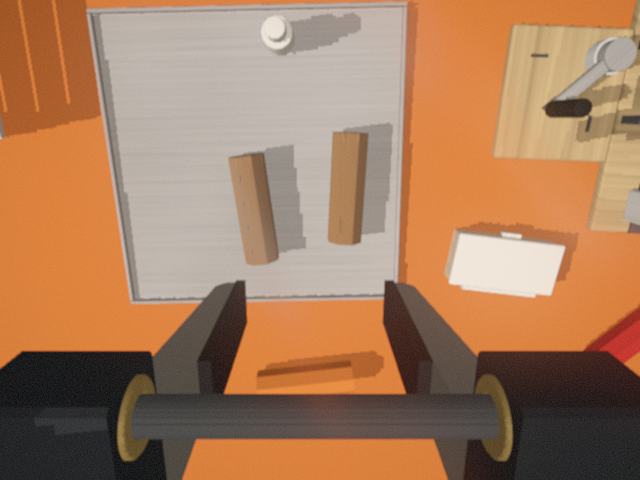

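Both rollers lie in the tray, at (347,187) and (253,209), and nothing else is near them. I'll pick the right one first.

```bash
python3 -m handwheel '[[[0.9,3.1,5,0,0,2.5,6],[0.9,3.1,10,0,0,2.5,6],[0.9,3.1,15,0,0,2.5,6],[0.9,3.1,20,0,0,2.5,6],[0.9,3.1,23,0,0,2.5,6],[0.9,3.1,25.5,0,0,2.5,6],[0.9,3.1,26.7,0,0,2.5,6],[0.9,3.1,26.7,0,0,2.5,6],[0.9,3.1,26.7,0,0,2.5,6]]]' 35; python3 -m handwheel '[[[0,0,0,0,0,0,2.5],[0,0,0,0,0,0,2.5],[0,0,0,0,0,0,2.5],[0,0,0,0,0,0,2.5],[0,0,0,0,0,0,2.5],[0,0,-3,0,0,0,2.5],[0,0,-8,0,0,0,2.5],[0,0,-13,0,0,0,2.5],[0,0,-16,0,0,0,2.5],[0,0,-16,0,0,0,2.5]]]' 35;  python3 -c "
from h import *
s=sense();print(s['tool_pos'],rel(*rk(-.017,0),.16,YAW))"
```

```text
t: 9.65
tool_pos: [0.5033, 0.198, 0.0103]
ee_rot: [-3.141, 0.071, -0.003]
wrist_force: [0.7, -0.0, -0.1]
finger_gap: 0.06
gripper_force: 0.0
t: 10.65
tool_pos: [0.5054, 0.1994, 0.1743]
ee_rot: [-3.139, 0.069, -0.016]
wrist_force: [0.1, 0.8, -2.4]
finger_gap: 0.0336
gripper_force: 35.0
[0.50540658 0.19944425 0.17429657] ([9.79, 38.89, 1.44], [-0.13, -0.57, -0.36])
```

```bash
python3 -m handwheel '[[[2,8,0,0,0,0,2.5],[4,16,0,0,0,0,2.5],[9.8,38.9,0,0,0,-0.3,2.5],[9.8,38.9,0,0,0,-0.3,2.5],[9.8,38.9,0,0,0,-0.3,2.5],[9.8,38.9,0,0,0,-0.3,2.5],[9.8,38.9,0,0,0,-0.3,2.5],[9.8,38.9,0,0,0,-0.3,2.5],[9.8,38.9,0,0,0,-0.3,2.5],[9.8,38.9,0,0,0,-0.3,2.5]]]' 35
python3 - <<'E'
from h import *
p,P=cap('wrist'); cv2.imwrite('pics/w4.png',p); s=sense()
a=(P-s['tool_pos'])@R.from_rotvec(s['ee_rot']).as_matrix()*1000  # tool coords
hsv=cv2.cvtColor(p,cv2.COLOR_BGR2HSV)
m=(abs(a[...,1])<25)&(a[...,2]>-45)&(a[...,2]<10)&(abs(a[...,0])<80)
q=a[m]; print(len(q),np.percentile(q,[1,50,99],0).round(1))
print(s['t'],s['finger_gap'],ri(s['tool_pos'])*1000,rel(*rk(-.017,0),.0435,YAW))
E
```

```text
t: 11.65
tool_pos: [0.5815, -0.1945, 0.1662]
ee_rot: [-3.138, 0.065, 0.006]
wrist_force: [-0.9, -0.1, -1.9]
finger_gap: 0.0335
gripper_force: 35.0
22724 [[-54.9 -23.2 -43. ]
 [ 10.1   1.1 -26.7]
 [ 53.5  23.2  -1.7]]
11.7 0.03354526093251235 [-21.57828928  -0.08204097] ([0.5, 0.02, 12.31], [-0.15, 0.19, -0.1])
```

View pics/w4.png

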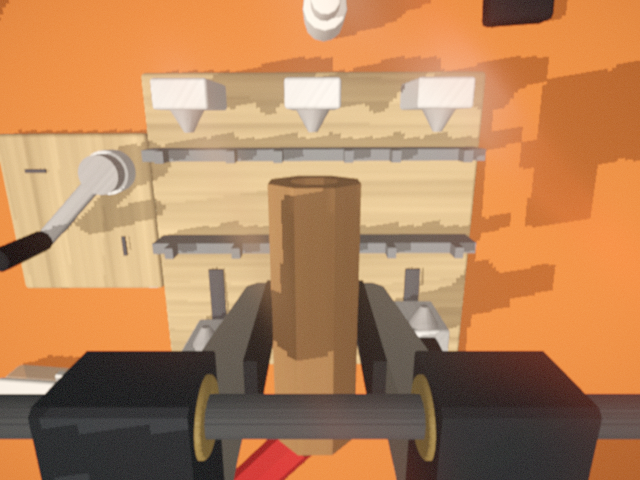

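The roller is held centred and straight above the middle bay.

```bash
python3 -m handwheel '[[[0.45,0,0,0,0,0,2.5],[0.45,0,4,0,0,0,2.5],[0.45,0,7,0,0,0,2.5],[0.45,0,9,0,0,0,2.5],[0.45,0,10.5,0,0,0,2.5],[0.45,0,11.4,0,0,0,2.5],[0.45,0,12,0,0,0,2.5],[0.45,0,12.2,0,0,0,2.5],[0.45,0,12.2,0,0,0,2.5]]]' 35;  python3 -c "
from h import *
s=sense();print(s['tool_pos'],ri(s['tool_pos'])*1000,s['wrist_force'],rel(*rk(-.017,0),.0435,YAW))"
```

```text
t: 12.6
tool_pos: [0.5879, -0.1946, 0.0479]
ee_rot: [3.14, -0.061, 0.002]
wrist_force: [-0.2, 0.1, -0.8]
finger_gap: 0.0336
gripper_force: 35.0
[ 0.58792359 -0.19462521  0.0478971 ] [-15.24177879  -1.20319465] [-0.17589326  0.12507503 -0.79762485] ([-0.18, -0.12, 0.44], [0.03, -0.08, -0.07])
```

```bash
python3 -m handwheel '[[[-0.15,0,0.2,0,0,0,2.5],[-0.15,0,0.3,0,0,0,2.5],[-0.15,0,0.3,0,0,0,2.5]]]' 35;  python3 -c "
from h import *
s=sense();print(s['tool_pos'],ri(s['tool_pos'])*1000,s['wrist_force'],rel(*rk(-.017,0),.0435,YAW))"
```

```text
t: 12.9
tool_pos: [0.5859, -0.1945, 0.0444]
ee_rot: [3.141, -0.062, 0.001]
wrist_force: [-0.5, 0.2, -1.4]
finger_gap: 0.0333
gripper_force: 35.0
[ 0.58592643 -0.19446542  0.04440096] [-17.24355512  -1.11914598] [-0.45286159  0.19129002 -1.42775931] ([0.02, -0.11, 0.09], [0.01, -0.03, -0.08])
```

Release gently, rise, and look.

```bash
python3 -m handwheel '[[[0,0,0.1,0,0,0,2.5],[0,0,0.1,0,0,0,4.2],[0,0,0.1,0,0,0,4.2],[0,0,-2,0,0,0,4.2],[0,0,-7,0,0,0,4.2],[0,0,-12,0,0,0,4.2],[-4,0,-14,0,0,0,4.2],[-7,0,-14,0,0,0,4.2],[-7,0,-14,0,0,0,4.2]]]' 25
cat >> h.py <<'E'
def look(nm):
    p,P=cap('wrist'); cv2.imwrite(f'pics/{nm}.png',p); s=sense(); z=P[...,2]; a=ri(P)*1000
    hsv=cv2.cvtColor(p,cv2.COLOR_BGR2HSV)
    for b in (-80,0,80):
        k=(z>.1)&(z<.112)&(a[...,0]<-55)&(a[...,0]>-140)&(abs(a[...,1]-b)<15)
        if k.sum()>20:
            f=cv2.minAreaRect(a[k].astype('float32')); print('fin',b,k.sum(),np.round(f[0],1),np.round(f[1],1),'q',round(f[0][0]+124.5,1))
        k=(z>.066)&(z<.08)&(abs(a[...,1]-b)<25)&(abs(a[...,0])<90)&(hsv[...,1]>90)
        if k.sum()>100:
            zt=np.median(z[k]); k&=abs(z-zt)<.003
            f=cv2.minAreaRect(a[k].astype('float32')); print('roller',b,k.sum(),np.round(f[0],1),np.round(f[1],1),round(f[2],1),'z',zt.round(4))
    k=(z>.076)&(z<.09)&(a[...,1]>140)&(a[...,1]<260)&(a[...,0]<40)&(a[...,0]>-80)
    if k.sum()>50: c=np.median(a[k],0); print('lever',np.arctan2(c[1]-152,17-c[0]).round(3),c)
    print('t',s['t'],'tool rack',(ri(s['tool_pos'])*1000).round(1),s['tool_pos'][2].round(4))
E
python3 -c "
from h import *
look('w5')"
```

```text
t: 13.8
tool_pos: [0.5138, -0.1914, 0.185]
ee_rot: [3.141, -0.063, 0.0]
wrist_force: [0.4, 0.1, -0.3]
finger_gap: 0.0423
gripper_force: 0.0
fin -80 866 [-106.2  -80.1] [14.7 23.6] q 18.3
fin 0 803 [-122.8   -0.2] [13.7 24.3] q 1.7
roller 0 5589 [-18.8  -1.6] [110.3  24.7] 0.5 z 0.0708
fin 80 850 [-122.5   79.5] [23.8 14.4] q 2.0
lever 0.723 [-32.91104552 196.03128593]
t 13.85 tool rack [-88.  -1.] 0.1847
```

View pics/w5.png

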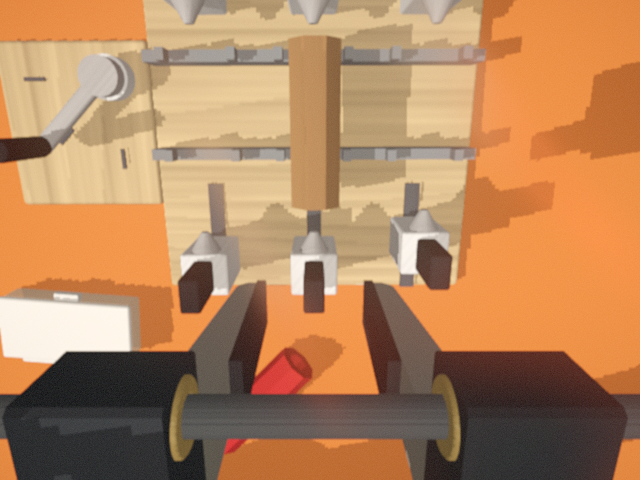

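Roller 1 sits in the middle bay's rest at x=-18.8, with tails 1 and 2 back at about 2 mm. Now I'll push tail1 home.

```bash
python3 -m handwheel '[[[-3.5,-0.05,3,0,0,0,4],[-3.5,-0.05,7,0,0,0,4],[-3.5,-0.05,10,0,0,0,4],[-3.5,-0.05,11.3,0,0,0,4],[-3.5,-0.05,11.3,0,0,0,4],[-3.5,-0.05,11.3,0,0,0,0.8],[-3.5,-0.05,11.3,0,0,0,0.8],[-3.5,-0.05,11.3,0,0,0,0.8],[-3.5,-0.05,11.3,0,0,0,0.8]]]' 25; python3 -m handwheel '[[[0.7,0,0,0,0,0,0.8],[1.4,0,0,0,0,0,0.8],[2.1,0,0,0,0,0,0.8],[2.8,0,0,0,0,0,0.8],[3.4,0,0,0,0,0,0.8],[3.9,0,0,0,0,0,0.8],[4.3,0,0,0,0,0,0.8],[4.6,0,0,0,0,0,0.8],[4.7,0,0,0,0,0,0.8],[4.7,0,0,0,0,0,0.8]]]'; python3 -c "
from h import *
s=sense();print(ri(s['tool_pos'])*1000,s['wrist_force'],s['finger_gap'])"
```

```text
t: 14.75
tool_pos: [0.4821, -0.1896, 0.0726]
ee_rot: [-3.141, 0.062, -0.004]
wrist_force: [0.9, 4.1, 5.2]
finger_gap: 0.0134
gripper_force: 25.0
t: 15.75
tool_pos: [0.5283, -0.1913, 0.0726]
ee_rot: [-3.141, 0.061, -0.001]
wrist_force: [-3.9, 3.4, 6.7]
finger_gap: 0.014
gripper_force: 25.0
[-74.9223486   -0.12691945] [-3.91493677  3.44898495  6.69149363] 0.013951260074369275
```

```bash
for i in 1 ; do python3 -m handwheel '[[[0.1,0,0,0,0,0,0.8],[0.2,0,0,0,0,0,0.8],[0.2,0,0,0,0,0,0.8]]]'; python3 -m handwheel '[[[0.1,0,0,0,0,0,0.8],[0.15,0,0,0,0,0,0.8],[0.15,0,0,0,0,0,0.8]]]'; done
```

```text
t: 16.05
tool_pos: [0.5301, -0.1914, 0.0726]
ee_rot: [-3.141, 0.061, -0.0]
wrist_force: [-3.7, 3.2, 7.3]
finger_gap: 0.0141
gripper_force: 25.0
t: 16.35
tool_pos: [0.5314, -0.1914, 0.0726]
ee_rot: [-3.141, 0.061, 0.0]
wrist_force: [-5.4, 3.9, 8.4]
finger_gap: 0.0138
gripper_force: 25.0
```

```bash
python3 -m handwheel '[[[0.1,0,0,0,0,0,0.8],[0.15,0,0,0,0,0,0.8],[0.15,0,0,0,0,0,0.8]]]'; python3 -m handwheel '[[[0.1,0,0,0,0,0,0.8],[0.1,0,0,0,0,0,0.8]]]'; python3 -c "
from h import *
look('w6')"
```

```text
t: 16.65
tool_pos: [0.5328, -0.1915, 0.0726]
ee_rot: [-3.14, 0.061, 0.001]
wrist_force: [-5.4, 4.0, 8.4]
finger_gap: 0.0137
gripper_force: 25.0
t: 16.85
tool_pos: [0.5335, -0.1915, 0.0726]
ee_rot: [-3.14, 0.061, 0.002]
wrist_force: [-6.2, 3.9, 10.2]
finger_gap: 0.0134
gripper_force: 25.0
fin -80 57 [-94.8 -84.3] [5.2 1.7] q 29.7
fin 0 3175 [-71.3  -0.4] [24.4 29.8] q 53.2
roller 0 13891 [-5.8 -0.4] [109.2  24.7] 0.4 z 0.0716
t 16.9 tool rack [-69.8  -0.1] 0.0726
```

View pics/w6.png

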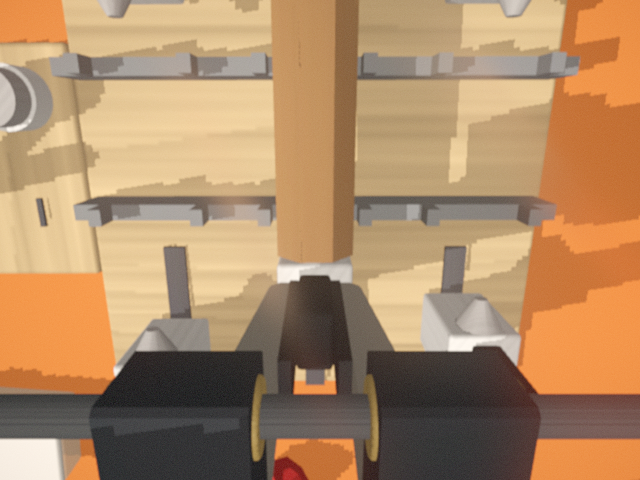

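```bash
python3 -m handwheel '[[[0,0,0,0,0,0,4],[0,0,0,0,0,0,4],[0,0,-5,0,0,0,4],[-2,0,-10,0,0,0,4],[-4,0,-14,0,0,0,4],[-4,0,-14,0,0,0,4],[-4,0,-14,0,0,0,4]]]';  python3 -c "
from h import *
look('w7')"
```

```text
t: 17.6
tool_pos: [0.4944, -0.1908, 0.2124]
ee_rot: [3.139, -0.062, 0.004]
wrist_force: [-0.1, 0.3, -0.6]
finger_gap: 0.0403
gripper_force: 0.0
fin -80 764 [-106.4  -80.1] [14.6 23.8] q 18.1
fin 0 762 [-71.4  -0.2] [23.6 13.4] q 53.1
roller 0 4538 [-4.  -0.6] [96.4 24.9] 0.6 z 0.0716
fin 80 740 [-122.8   79.5] [24.  14.2] q 1.7
lever 0.762 [-32.73064719 199.46606108]
t 17.65 tool rack [-109.5   -0.3] 0.2105
```

View pics/w7.png

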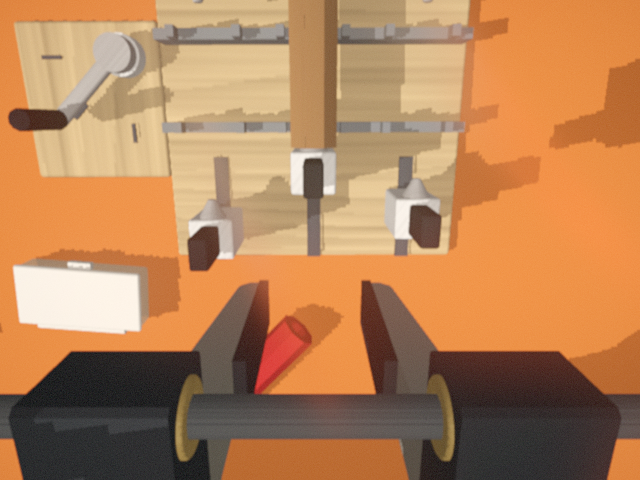

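```bash
python3 -m handwheel '[[[5,-3,-5,0,0,0,5],[7,-5,-7,0,0,0,6],[7,-5,-7,0,0,0,6],[7,-5,-7,0,0,0,6]]]' 35;  python3 - <<'E'
from h import *
look('w8')
p,P=cap('wrist'); z=P[...,2]; a=ri(P)*1000
for b in (-80,0,80):
    k=(z>.066)&(z<.074)&(abs(a[...,1]-b)<22)&(a[...,0]>55)&(a[...,0]<100); f=cv2.minAreaRect(a[k].astype('float32')); print('post',k.sum(),f)
s=sense();print(rel(.48,.29,.25,6.9))
E
```

```text
t: 18.05
tool_pos: [0.5666, -0.1423, 0.2802]
ee_rot: [-3.141, 0.058, 0.001]
wrist_force: [-0.1, -0.4, -0.6]
finger_gap: 0.0601
gripper_force: 0.0
fin -80 466 [-106.6  -79.8] [14.4 24.3] q 17.9
fin 0 453 [-71.1  -0.1] [23.4 14.3] q 53.4
roller 0 2970 [-1.6  0.2] [ 24.1 117.3] 89.9 z 0.0716
fin 80 417 [-122.2   79.6] [13.6 23.6] q 2.3
lever 0.78 [-31.92796887 200.42483407]
t 18.1 tool rack [-39.9  49.7] 0.2789
post 934 ((67.53477478027344, -79.80287170410156), (34.37453079223633, 19.766437530517578), 89.97643280029297)
post 1004 ((66.23625183105469, 0.025659561157226562), (34.06000900268555, 22.488574981689453), 89.86556243896484)
post 928 ((67.65089416503906, 79.89366149902344), (34.043907165527344, 19.8378849029541), 89.59576416015625)
([-10.13, -42.94, 2.94], [-0.1, 0.24, -9.14])
```

Run:
```python
from h import *
p,P=cap('wrist'); z=P[...,2]; a=ri(P)*1000
hsv=cv2.cvtColor(p,cv2.COLOR_BGR2HSV)
k=(abs(a[...,1])<3)&(abs(a[...,0])<95)&(z>.03)
v,u=np.where(k); um=int(np.median(u)); print(um,v.min(),v.max())
for vv in range(v.min()-3,v.max()+3):
    print(vv,a[vv,um].round(1),(z[vv,um]*1000).round(1),hsv[vv,um], end=' | ' if vv%3 else '\n')
c=p[max(v.min()-15,0):v.max()+15,um-50:um+50]; cv2.imwrite('pics/w9.png',cv2.resize(c,None,fx=4,fy=4,interpolation=cv2.INTER_CUBIC)[:600]); print(c.shape)
```

```text
595 65 479
62 [  87.8 -227. ] 0.3 [ 13 185 225] | 63 [  86.9 -227.2] 0.2 [ 13 181 226]
64 [  85.9 -227. ] 0.9 [ 13 182 225] | 65 [  85.2 -228.3] -1.0 [ 13 184 224] | 66 [  84.  -226.9] 1.5 [ 13 184 225]
67 [  83.3 -228.4] -0.6 [ 13 183 226] | 68 [  82.3 -228.3] -0.2 [ 13 181 225] | 69 [  81.2 -227.5] 1.4 [ 13 184 226]
70 [  80.3 -227.3] 2.0 [ 13 179 226] | 71 [  79.4 -227.9] 1.3 [ 13 180 225] | 72 [  78.7 -229.5] -1.1 [ 13 184 226]
73 [  77.6 -228.8] 0.4 [ 13 179 226] | 74 [  76.8 -229.4] -0.3 [ 13 181 226] | 75 [  75.8 -229.2] 0.2 [ 13 179 226]
76 [  74.9 -229.7] -0.3 [ 13 181 226] | 77 [  73.9 -229.5] 0.2 [ 13 180 227] | 78 [  73.  -229.7] 0.2 [ 13 180 228]
79 [  72.  -229.3] 1.2 [ 13 182 226] | 80 [  71.1 -229.7] 0.9 [ 13 179 227] | 81 [  70.1 -229.4] 1.6 [ 13 185 225]
82 [  69.2 -230.1] 0.7 [ 13 182 227] | 83 [  68.3 -230. ] 1.1 [ 13 180 227] | 84 [  67.3 -230.4] 0.8 [ 13 182 227]
85 [  66.4 -230.6] 0.7 [ 13 182 227] | 86 [  65.5 -231.2] -0.0 [ 13 184 225] | 87 [  64.5 -230.8] 1.0 [ 13 182 227]
88 [  63.5 -230.8] 1.3 [ 13 179 227] | 89 [  62.6 -231.5] 0.4 [ 13 180 227] | 90 [  61
[... 14586 characters left out ...]
-20.1   1.9] 390.8 [45 14 37]
466 [-19.4   2.6] 391.7 [70 16 47] | 467 [-21.    1.4] 390.3 [90  6 44] | 468 [-20.7   1.8] 390.8 [70 19 40]
469 [-21.4   1.3] 390.3 [135  33  46] | 470 [-21.3   1.6] 390.6 [38 22 46] | 471 [-21.2   1.8] 390.9 [105  23  44]
472 [-21.3   1.8] 391.0 [110  17  46] | 473 [-22.2   1.2] 390.4 [103  40  45] | 474 [-22.5   1.1] 390.3 [135  23  44]
475 [-22.4   1.3] 390.5 [150   6  44] | 476 [-22.9   1. ] 390.3 [98 20 52] | 477 [-23.6   0.6] 389.8 [110  34  45]
478 [-23.4   0.9] 390.2 [140  18  43] | 479 [-22.8   1.5] 391.0 [60  6 46] | Traceback (most recent call last):
  File "<stdin>", line 7, in <module>
IndexError: index 480 is out of bounds for axis 0 with size 480
```

Run:
```python
from h import *
p,P=cap('wrist'); z=P[...,2]; a=ri(P)*1000
hsv=cv2.cvtColor(p,cv2.COLOR_BGR2HSV)
k=(abs(a[...,1])<4)&(abs(a[...,0])<95)&(z>.06)&(z<.08)
br=k&(hsv[...,1]>90)&(z>.068); wh=k&(hsv[...,1]<60)
x=a[...,0]
print('brown',np.percentile(x[br],[.2,1,99,99.8]).round(1)); 
w=x[wh]; print('white hist',np.histogram(w,np.arange(-94,95,4)))
v,u=np.where(br|wh); v0,v1,um=v.min()-8,v.max()+8,int(np.median(u))
cv2.imwrite('pics/w9.png',cv2.resize(p[v0:v1,um-40:um+40],None,fx=3.4,fy=3.4,interpolation=cv2.INTER_CUBIC)[:600])
```

```text
brown [-60.  -59.5  56.   56.8]
white hist (array([ 0,  0,  0,  0,  0,  0,  0,  0, 31, 33,  0,  0,  0,  0,  0,  0,  0,
        0,  0,  0,  0,  0,  0,  0,  0,  0,  0,  0,  0,  0,  0,  0,  0,  0,
        0,  0,  0,  2, 49, 46, 45, 47, 50,  0,  0,  0,  0]), array([-94, -90, -86, -82, -78, -74, -70, -66, -62, -58, -54, -50, -46,
       -42, -38, -34, -30, -26, -22, -18, -14, -10,  -6,  -2,   2,   6,
        10,  14,  18,  22,  26,  30,  34,  38,  42,  46,  50,  54,  58,
        62,  66,  70,  74,  78,  82,  86,  90,  94]))
```

View pics/w9.png

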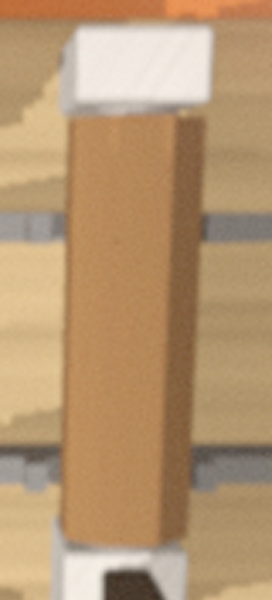

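Run:
```python
from h import *
acc=[]
for i in range(3):
    p,P=cap('wrist'); z=P[...,2]; a=ri(P)*1000; x=a[...,0]
    hsv=cv2.cvtColor(p,cv2.COLOR_BGR2HSV); S=hsv[...,1]
    k=(abs(a[...,1])<15)&(abs(a[...,0])<95)
    b=k&(S<60)&(z>.0675)&(z<.074); 
    t=b&(x<-40); h=b&(x>40); r=k&(S>90)&(z>.069)&(z<.0745)&(abs(a[...,1])<6)&(hsv[...,2]>90)
    # median over columns of the extreme x of each
    def edge(m,f): 
        o=[f(x[m[:,c],c]) for c in np.where(m.sum(0)>2)[0]]; return np.median(o).round(1)
    print('tail',edge(t,np.min),edge(t,np.max),'roller',edge(r,np.min),edge(r,np.max),'post',edge(h,np.min),edge(h,np.max))
    o=k*0
    for bb in (-80,80):
        k2=(abs(a[...,1]-bb)<15)&(S<60)&(z>.0675)&(z<.074)&(x<-40)
        print(bb,edge(k2,np.min),edge(k2,np.max))
```

```text
tail -77.2 -60.3 roller -51.2 56.9 post 60.3 77.6
-80 -106.1 -96.3
80 -120.7 -111.3
tail -77.8 -62.5 roller -51.7 56.4 post 60.6 77.2
-80 -104.3 -97.3
80 -130.1 -113.2
tail -79.8 -58.3 roller -51.5 56.9 post 60.3 77.7
-80 -112.3 -94.5
80 -129.8 -109.9
```

Roller, post and block edges agree: roller 1 is clamped, with its centre midway between the posts within about 1 mm. My rack x origin was about 2 mm off. Now I'll go for the second roller.

```bash
python3 -m handwheel '[[[-10.1,-42.9,0,0,0,0,6],[-10.1,-42.9,0,0,0,-3,6],[-10.1,-42.9,0,0,0,-6,6],[-10.1,-42.9,0,0,0,-9.1,6],[-10.1,-42.9,0,0,0,-9.1,6],[-10.1,-42.9,0,0,0,-9.1,6],[-10.1,-42.9,0,0,0,-9.1,6],[-10.1,-42.9,0,0,0,-9.1,6],[-10.1,-42.9,0,0,0,-9.1,6],[-10.1,-42.9,0,0,0,-9.1,6]]]' 35
python3 - <<'E'
from h import *
p,P=cap('wrist'); cv2.imwrite('pics/w10.png',p)
for r in rollers(P,p): print(rel(r[0],r[1],.009,r[2]))
print(sense()['t'])
E
```

```text
t: 19.4
tool_pos: [0.4799, 0.2932, 0.2808]
ee_rot: [-3.134, -0.196, 0.001]
wrist_force: [-0.3, -0.2, 0.6]
finger_gap: 0.0597
gripper_force: 0.0
roller px [316. 195.] 3330 480.0 291.9 yaw 6.8 size 109.7 22.2 z 0.0382
([-0.05, -0.11, 27.18], [0.02, 0.02, 0.25])
19.45
```

```bash
python3 -m handwheel '[[[0,0,5,0,0,0.2,6],[0,0.05,10,0,0,0.2,6],[0,0.05,15,0,0,0.2,6],[0,0.05,20,0,0,0.2,6],[0,0.05,23.5,0,0,0.2,6],[0,0.05,26,0,0,0.2,6],[0,0.05,27.1,0,0,0.2,6],[0,0.05,27.1,0,0,0.2,6],[0,0.05,27.1,0,0,0.2,6]]]' 35; python3 -m handwheel '[[[0,0,0,0,0,0,2.5],[0,0,0,0,0,0,2.5],[0,0,0,0,0,0,2.5],[0,0,0,0,0,0,2.5],[0,0,0,0,0,0,2.5],[0,0,-3,0,0,0,2.5],[0,0,-8,0,0,0,2.5],[0,0,-13,0,0,0,2.5],[0,0,-16,0,0,0,2.5],[0,0,-16,0,0,0,2.5]]]' 35;  python3 -c "
from h import *
s=sense();print(s['tool_pos'],rel(*rk(-.015,.08),.165,YAW))"
```

```text
t: 20.35
tool_pos: [0.4832, 0.2888, 0.0116]
ee_rot: [-3.136, -0.181, -0.004]
wrist_force: [0.1, 0.2, 0.7]
finger_gap: 0.0601
gripper_force: 0.0
t: 21.35
tool_pos: [0.4847, 0.2899, 0.1753]
ee_rot: [-3.134, -0.183, -0.015]
wrist_force: [0.8, 1.0, -1.6]
finger_gap: 0.0336
gripper_force: 35.0
[0.48474738 0.28989515 0.17526831] ([5.88, 41.3, 1.03], [-0.12, -0.54, 8.84])
```

```bash
python3 -m handwheel '[[[1,8,0.5,0,0,1,2.5],[2,16,0.5,0,-0.5,3,2.5],[5.9,41.3,0.5,0,-0.5,8.8,2.5],[5.9,41.3,0.5,0,-0.5,8.8,2.5],[5.9,41.3,0.5,0,-0.5,8.8,2.5],[5.9,41.3,0.5,0,-0.5,8.8,2.5],[5.9,41.3,0.5,0,-0.5,8.8,2.5],[5.9,41.3,0.5,0,-0.5,8.8,2.5],[5.9,41.3,0.5,0,-0.5,8.8,2.5],[5.9,41.3,0.5,0,-0.5,8.8,2.5]]]' 35; python3 -m handwheel '[[[0,0,0,0,0,0,2.5],[0,0,0,0,0,0,2.5]]]'
python3 - <<'E'
from h import *
p,P=cap('wrist'); cv2.imwrite('pics/w11.png',p); s=sense()
a=(P-s['tool_pos'])@R.from_rotvec(s['ee_rot']).as_matrix()*1000
hsv=cv2.cvtColor(p,cv2.COLOR_BGR2HSV)
m=(abs(a[...,1])<15)&(a[...,2]>-45)&(a[...,2]<0)&(abs(a[...,0])<80)&(hsv[...,1]>80)
q=a[m]; print(len(q),np.percentile(q,[1,50,99],0).round(1))
f=m&(a[...,0]>15); q=a[f]; r=cv2.minAreaRect(q[abs(q[:,2]-np.median(q[:,2]))<2.5][:,:2].astype('float32')); print(r,np.median(q[:,2]))
print(s['t'],s['finger_gap'],s['tool_pos'],ri(s['tool_pos'])*1000,rel(*rk(-.015,.08),.044,YAW))
E
```

```text
t: 22.35
tool_pos: [0.5871, -0.1163, 0.1624]
ee_rot: [-3.14, 0.064, 0.02]
wrist_force: [-0.1, 1.0, -1.7]
finger_gap: 0.0339
gripper_force: 35.0
t: 22.55
tool_pos: [0.5875, -0.1124, 0.1641]
ee_rot: [-3.14, 0.056, 0.016]
wrist_force: [0.3, -0.3, -2.2]
finger_gap: 0.0335
gripper_force: 35.0
17330 [[-56.7 -14.7 -27.9]
 [ 15.2  -0.1 -25.8]
 [ 52.   14.7  -1.7]]
((33.65428161621094, 0.2301177978515625), (22.930471420288086, 37.292572021484375), 89.9552001953125) -25.625573034508246
22.6 0.033336552354801534 [ 0.58769267 -0.11242451  0.1645041 ] [-18.58502763  80.92980858] ([0.48, 0.1, 12.05], [-0.01, 0.56, 0.15])
```

```bash
python3 -m handwheel '[[[0.5,0.1,0,0,0.5,0.1,2.5],[0.5,0.1,4,0,0.5,0.1,2.5],[0.5,0.1,7,0,0.5,0.1,2.5],[0.5,0.1,9,0,0.5,0.1,2.5],[0.5,0.1,10.5,0,0.5,0.1,2.5],[0.5,0.1,11.4,0,0.5,0.1,2.5],[0.5,0.1,11.8,0,0.5,0.1,2.5],[0.5,0.1,11.8,0,0.5,0.1,2.5],[0.5,0.1,11.8,0,0.5,0.1,2.5]]]' 35;  python3 -c "
from h import *
s=sense();print(s['tool_pos'],ri(s['tool_pos'])*1000,s['wrist_force'],rel(*rk(-.013,.08),.0435,YAW))"
```

```text
t: 23.5
tool_pos: [0.5931, -0.1158, 0.0483]
ee_rot: [3.14, -0.061, 0.004]
wrist_force: [0.1, -0.1, -1.8]
finger_gap: 0.0336
gripper_force: 35.0
[ 0.59312685 -0.1158421   0.04834215] [-13.02534499  77.72043176] [ 0.05234191 -0.08307098 -1.7861158 ] ([0.0, -0.23, 0.48], [0.08, -0.13, -0.07])
```

```bash
python3 -m handwheel '[[[0,-0.18,0.1,0,0,0,2.5],[0,-0.18,0.25,0,0,0,2.5],[0,-0.18,0.35,0,0,0,2.5],[0,-0.18,0.35,0,0,0,2.5]]]' 35;  python3 -c "
from h import *
s=sense();print(s['tool_pos'],ri(s['tool_pos'])*1000,s['wrist_force'],rel(*rk(-.013,.08),.0435,YAW))"
```

```text
t: 23.9
tool_pos: [0.5925, -0.1137, 0.0441]
ee_rot: [3.14, -0.061, 0.001]
wrist_force: [1.0, 0.9, 1.3]
finger_gap: 0.0336
gripper_force: 35.0
[ 0.59251374 -0.11374119  0.04408929] [-13.71756359  79.79662129] [1.04101557 0.93200397 1.26616819] ([0.07, -0.02, 0.06], [0.04, -0.04, -0.07])
```

Release, rise and look.

```bash
python3 -m handwheel '[[[0,0,0.05,0,0,0,2.5],[0,0,0.05,0,0,0,4.2],[0,0,0.05,0,0,0,4.2],[0,0,-2,0,0,0,4.2],[0,0,-7,0,0,0,4.2],[0,0,-12,0,0,0,4.2],[-4,0,-14,0,0,0,4.2],[-7,0,-14,0,0,0,4.2],[-7,0,-14,0,0,0,4.2],[-7,0,-14,0,0,0,4.2]]]' 25; python3 -c "
from h import *
look('w12')"
```

```text
t: 24.9
tool_pos: [0.5224, -0.111, 0.1836]
ee_rot: [3.14, -0.062, 0.001]
wrist_force: [0.6, 0.0, 0.0]
finger_gap: 0.0421
gripper_force: 0.0
fin -80 973 [-106.3  -79.4] [24.1 15.4] q 18.2
fin 0 965 [-71.4   0. ] [24.  14.3] q 53.1
roller 0 5984 [2.2 0.6] [109.9  24.7] 0.3 z 0.0716
fin 80 806 [-122.9   79.9] [24.5 13.7] q 1.6
roller 80 5598 [-16.4  79.8] [ 24.3 110.2] 89.7 z 0.0708
lever 0.778 [-32.07448566 200.31813604]
t 24.95 tool rack [-83.5  79.8] 0.1835
```

```bash
python3 -m handwheel '[[[-3.9,0,3,0,0,0,4],[-3.9,0,7,0,0,0,4],[-3.9,0,10,0,0,0,4],[-3.9,0,11.2,0,0,0,4],[-3.9,0,11.2,0,0,0,4],[-3.9,0,11.2,0,0,0,0.8],[-3.9,0,11.2,0,0,0,0.8],[-3.9,0,11.2,0,0,0,0.8],[-3.9,0,11.2,0,0,0,0.8]]]' 25; python3 -m handwheel '[[[0.8,0,0,0,0,0,0.8],[1.6,0,0,0,0,0,0.8],[2.4,0,0,0,0,0,0.8],[3.1,0,0,0,0,0,0.8],[3.7,0,0,0,0,0,0.8],[4.2,0,0,0,0,0,0.8],[4.6,0,0,0,0,0,0.8],[4.8,0,0,0,0,0,0.8],[4.9,0,0,0,0,0,0.8],[4.9,0,0,0,0,0,0.8]]]'; python3 -m handwheel '[[[0.1,0,0,0,0,0,0.8],[0.2,0,0,0,0,0,0.8],[0.2,0,0,0,0,0,0.8]]]'; python3 -c "
from h import *
s=sense();print(ri(s['tool_pos'])*1000,s['wrist_force'],s['finger_gap'])"
```

```text
t: 25.85
tool_pos: [0.4845, -0.1096, 0.073]
ee_rot: [3.14, -0.061, 0.004]
wrist_force: [0.5, 1.0, 3.6]
finger_gap: 0.0137
gripper_force: 25.0
t: 26.85
tool_pos: [0.5327, -0.1114, 0.073]
ee_rot: [3.14, -0.061, 0.001]
wrist_force: [-3.0, 1.1, 5.7]
finger_gap: 0.0137
gripper_force: 25.0
t: 27.15
tool_pos: [0.5344, -0.1115, 0.073]
ee_rot: [3.14, -0.061, -0.0]
wrist_force: [-3.7, 1.2, 7.5]
finger_gap: 0.0138
gripper_force: 25.0
[-71.88499106  79.86587064] [-3.72548221  1.21112495  7.46475734] 0.013772954147975625
```

```bash
python3 -m handwheel '[[[0.1,0,0,0,0,0,0.8],[0.1,0,0,0,0,0,0.8]]]'; python3 -m handwheel '[[[0.1,0,0,0,0,0,0.8],[0.1,0,0,0,0,0,0.8]]]'; python3 -m handwheel '[[[0,0,0,0,0,0,4],[0,0,0,0,0,0,4],[0,0,-5,0,0,0,4],[-0.5,2,-10,0,0,0,4],[-1,4,-12,0,0,0,4],[-1,4,-12,0,0,0,4],[-1,4,-12,0,0,0,4]]]';  python3 -c "
from h import *
look('w13')"
```

```text
t: 27.35
tool_pos: [0.5352, -0.1115, 0.073]
ee_rot: [3.14, -0.061, -0.001]
wrist_force: [-5.6, 1.0, 8.0]
finger_gap: 0.0138
gripper_force: 25.0
t: 27.55
tool_pos: [0.5358, -0.1115, 0.0729]
ee_rot: [3.14, -0.061, -0.002]
wrist_force: [-7.7, 1.9, 8.4]
finger_gap: 0.0138
gripper_force: 25.0
t: 28.25
tool_pos: [0.5247, -0.151, 0.1913]
ee_rot: [3.141, -0.063, 0.001]
wrist_force: [0.4, 0.7, -1.5]
finger_gap: 0.0402
gripper_force: 0.0
fin -80 864 [-106.5  -79.7] [14.3 24.2] q 18.0
fin 0 860 [-71.4  -0.2] [14.3 24. ] q 53.1
roller 0 5564 [2.4 0.4] [109.1  24.5] 0.1 z 0.0716
fin 80 855 [-71.2  79.8] [14.2 23.7] q 53.3
roller 80 5605 [-1.6 79.5] [118.1  24.9] 0.6 z 0.0716
lever 0.772 [-32.10723937 199.84057507]
t 28.3 tool rack [-80.8  40.8] 0.1901
```

View pics/w13.png

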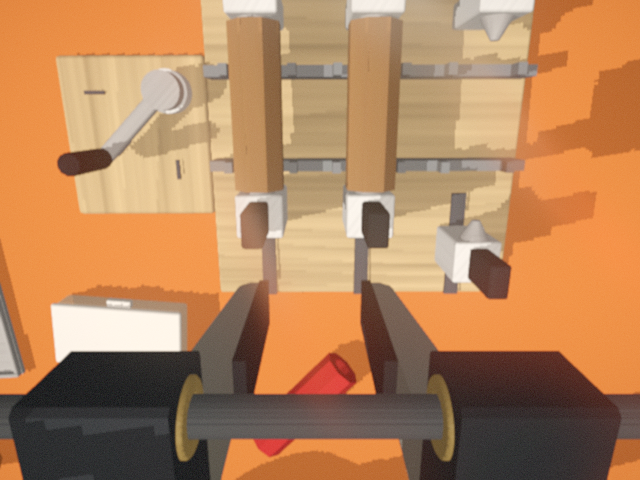

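Both rollers are mounted identically: two rollers between the white blocks and posts, at (255,105) and (374,105). Next I'll push the empty bay's tail0 in.

```bash
python3 -m handwheel '[[[-1.2,5,0,0,0,0,4],[-2.5,9,0,0,0,0,4],[-2.5,12.05,0,0,0,0,4],[-2.5,12.05,0,0,0,0,4],[-2.5,12.05,4,0,0,0,4],[-2.5,12.05,8,0,0,0,4],[-2.5,12.05,11.7,0,0,0,4],[-2.5,12.05,11.7,0,0,0,4]]]' 25; python3 -m handwheel '[[[0,0,0,0,0,0,0.8],[0,0,0,0,0,0,0.8],[0,0,0,0,0,0,0.8],[0,0,0,0,0,0,0.8],[0.8,0,0,0,0,0,0.8],[1.6,0,0,0,0,0,0.8],[2.4,0,0,0,0,0,0.8],[3.2,0,0,0,0,0,0.8],[3.8,0,0,0,0,0,0.8],[4.0,0,0,0,0,0,0.8]]]'; python3 -m handwheel '[[[0,0,0,0,0,0,4],[0,0,0,0,0,0,4],[0,0,-5,0,0,0,4],[-1,-4,-12,0,0,0,4],[-2,-12,-12,0,0,0,4],[-2,-16,-12,0,0,0,4],[-2,-20,-12,0,0,0,4],[-2,-20,-12,0,0,0,4],[-2,-20,-12,0,0,0,4]]]';  python3 -c "
from h import *
look('w14')
print(rel(*rk(-.0325,.2005),.12,YAW))"
```

```text
t: 29.1
tool_pos: [0.4913, -0.2668, 0.0677]
ee_rot: [-3.136, 0.059, 0.015]
wrist_force: [-0.1, 0.1, -0.2]
finger_gap: 0.04
gripper_force: 0.0
t: 30.1
tool_pos: [0.5355, -0.2716, 0.076]
ee_rot: [3.141, -0.061, 0.0]
wrist_force: [-3.3, 3.9, 6.1]
finger_gap: 0.0138
gripper_force: 25.0
t: 31.0
tool_pos: [0.5228, -0.0683, 0.1951]
ee_rot: [3.141, -0.055, 0.002]
wrist_force: [0.9, -0.1, -0.5]
finger_gap: 0.0399
gripper_force: 0.0
fin -80 788 [-67.3 -77.7] [24.6 12. ] q 57.2
roller -80 82 [-66.1 -73.7] [ 6.  22.7] 77.4 z 0.0764
fin 0 932 [-71.6   0.3] [24.3 14.5] q 52.9
roller 0 5531 [-11.8   0.6] [ 24.5 137.5] 89.9 z 0.0716
fin 80 850 [-71.2  79.8] [14.4 23.8] q 53.3
roller 80 5526 [ 2.2 80.3] [ 25.2 109.6] 89.7 z 0.0716
lever 0.784 [-32.12218599 201.0168154 ]
t 31.05 tool rack [-85.  120.6] 0.1949
([5.25, -7.99, 7.49], [0.07, -0.06, 0.09])
```

Tail0 is at about 55 mm, short of its 60 mm end stop. I'll push it fully home before turning the lever.

```bash
python3 -m handwheel '[[[0.5,5,0,0,0,0,4],[1,10,0,0,0,0,4],[1.75,15,0,0,0,0,4],[1.75,20,0,0,0,0,4],[1.75,20,0,0,0,0,4],[1.75,20,4,0,0,0,4],[1.75,20,8,0,0,0,4],[1.75,20,12.1,0,0,0,4],[1.75,20,12.1,0,0,0,4]]]' 15; python3 -m handwheel '[[[0,0,0,0,0,0,0.8],[0,0,0,0,0,0,0.8],[0,0,0,0,0,0,0.8],[0,0,0,0,0,0,0.8],[0.2,0,0,0,0,0,0.8],[0.4,0,0,0,0,0,0.8],[0.5,0,0,0,0,0,0.8],[0.6,0,0,0,0,0,0.8],[0.6,0,0,0,0,0,0.8]]]'; python3 -m handwheel '[[[0,0,0,0,0,0,4],[0,0,0,0,0,0,4],[0,0,-5,0,0,0,4],[-1,-4,-12,0,0,0,4],[-1,-12,-12,0,0,0,4],[-1,-17,-12,0,0,0,4],[-1,-22,-12,0,0,0,4],[-1,-24,-12,0,0,0,4],[-1,-24,-12,0,0,0,4],[-1,-24,-12,0,0,0,4]]]';  python3 -c "
from h import *
look('w15')
print(rel(*rk(-.0325,.2005),.05,YAW))"
```

```text
t: 31.95
tool_pos: [0.5277, -0.2693, 0.0671]
ee_rot: [-3.134, 0.063, 0.016]
wrist_force: [-1.1, 2.1, 0.7]
finger_gap: 0.0402
gripper_force: 0.0
t: 32.85
tool_pos: [0.5389, -0.2718, 0.0766]
ee_rot: [3.141, -0.06, 0.001]
wrist_force: [-6.4, 5.0, 10.0]
finger_gap: 0.0138
gripper_force: 15.0
t: 33.85
tool_pos: [0.5382, -0.0296, 0.1943]
ee_rot: [3.14, -0.055, 0.003]
wrist_force: [-0.4, -0.1, 0.2]
finger_gap: 0.0402
gripper_force: 0.0
fin 0 961 [-71.5   0.5] [14.9 24.3] q 53.0
roller 0 5345 [-11.6   0.6] [137.3  24.3] 0.3 z 0.0716
fin 80 855 [-71.1  80. ] [23.5 14.4] q 53.4
roller 80 5313 [-7.  80.4] [127.5  24.5] 0.3 z 0.0717
lever 0.79 [-31.90608402 201.36922804]
t 33.9 tool rack [-71.2 160.2] 0.1941
([3.85, -4.05, 14.41], [0.08, -0.08, 0.06])
```

```bash
python3 -m handwheel '[[[2,-2,0,0,0,0,4],[3.9,-4.1,0,0,0,0,4],[3.9,-4.1,4,0,0,0,4],[3.9,-4.1,8,0,0,0,4],[3.9,-4.1,12,0,0,0,4],[3.9,-4.1,14.3,0,0,0,4],[3.9,-4.1,14.3,0,0,0,4],[3.9,-4.1,14.3,0,0,0,4]]]' 12; python3 -m handwheel '[[[0,0,0,0,0,0,1],[0,0,0,0,0,0,1],[0,0,0,0,0,0,1],[0,0,0,0,0,0,1],[0,0,0,0,0,0,1]]]'; python3 -c "
from h import *
s=sense();print(ri(s['tool_pos'])*1000)"
```

```text
t: 34.7
tool_pos: [0.579, 0.0061, 0.0512]
ee_rot: [3.14, -0.064, 0.001]
wrist_force: [-0.2, 0.1, 0.3]
finger_gap: 0.04
gripper_force: 0.0
t: 35.2
tool_pos: [0.579, 0.0081, 0.0519]
ee_rot: [-3.141, 0.061, -0.002]
wrist_force: [-2.1, 3.5, 6.0]
finger_gap: 0.0152
gripper_force: 12.0
[-31.82890227 201.01617566]
```

```bash
python3 -m handwheel '[[[0.55,-0.55,0,0,0,0,1],[1.15,-1,0,0,0,0,1],[1.75,-1.35,0,0,0,0,1],[2.4,-1.62,0,0,0,0,1],[3.05,-1.85,0,0,0,0,1],[3.75,-2,0,0,0,0,1],[4.4,-2.1,0,0,0,0,1],[4.95,-2.1,0,0,0,0,1],[4.95,-2.1,0,0,0,0,1],[4.95,-2.1,0,0,0,0,1]]]' 15; python3 -m handwheel '[[[0,0,0,0,0,0,4],[0,0,0,0,0,0,4],[0,0,-4,0,0,0,4],[0,0,-9,0,0,0,4],[-2,4,-14,0,0,0,4],[-5,9,-19,0,0,0,4],[-8,11,-23,0,0,0,4],[-8,11,-23,0,0,0,4],[-8,11,-23,0,0,0,4]]]';  python3 -c "
from h import *
look('w16')"
```

```text
t: 36.2
tool_pos: [0.6295, 0.0269, 0.0517]
ee_rot: [3.141, -0.062, 0.003]
wrist_force: [-1.6, 2.2, 6.1]
finger_gap: 0.0154
gripper_force: 15.0
t: 37.1
tool_pos: [0.5451, -0.0836, 0.2865]
ee_rot: [3.135, -0.067, 0.014]
wrist_force: [0.8, 0.4, -0.6]
finger_gap: 0.0399
gripper_force: 0.0
fin -80 420 [-64.7 -79.5] [14.6 19.3] q 59.8
roller -80 80 [-59.9 -74.1] [ 7.5 22.5] 66.8 z 0.0763
fin 0 486 [-71.1  -0.1] [23.3 14.9] q 53.4
roller 0 3014 [2.4 0.4] [109.8  24.3] 0.2 z 0.0716
fin 80 465 [-71.3  80. ] [23.8 13.9] q 53.2
roller 80 3016 [ 2.3 80. ] [ 24.8 109.6] 89.3 z 0.0716
lever 1.486 [ 11.18277444 220.54930448]
t 37.15 tool rack [-62.4 109.7] 0.2835
```

View pics/w16.png

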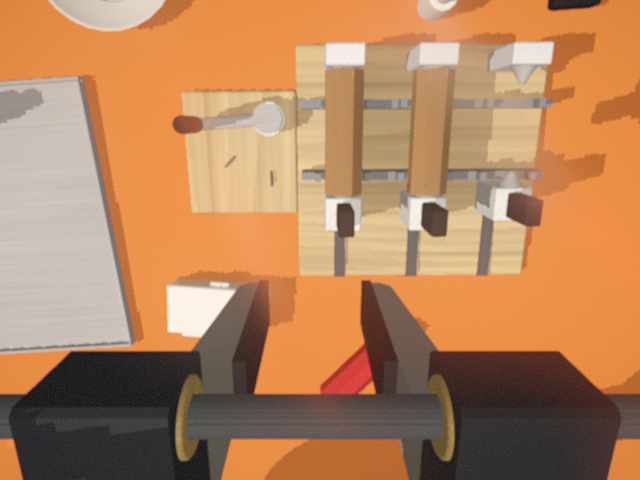

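The lever reads about 1.49 rad from a circle fit through its peg positions, which is too close to the tolerance. I'll nudge it on by about 5.5 mm at the peg.

```bash
python3 -m handwheel '[[[0,0,0,0,0,0,4],[0,0,0,0,0,0,4]]]' 20; python3 -c "
from h import *
look('w17')
p,P=cap('wrist');a=ri(P)*1000;z=P[...,2];S=cv2.cvtColor(p,cv2.COLOR_BGR2HSV)[...,1]
k=(z>.032)&(z<.045)&(abs(a[...,0]-17)<30)&(abs(a[...,1]-150)<22)&(S<60)
q=a[k];print('pivot',len(q),q.min(0),q.max(0))
print(rel(*rk(.0115,.2205),.055,YAW))"
```

```text
t: 37.35
tool_pos: [0.544, -0.0794, 0.2786]
ee_rot: [-3.14, 0.06, 0.005]
wrist_force: [-0.4, 0.4, 0.4]
finger_gap: 0.0401
gripper_force: 0.0
fin -80 445 [-65.  -79.6] [14.4 19.6] q 59.5
roller -80 86 [-59.4 -74.7] [ 9.3 23. ] 61.9 z 0.0757
fin 0 515 [-71.4  -0. ] [24.1 14.3] q 53.1
roller 0 3190 [ 2.3 -0. ] [109.3  24.4] 0.0 z 0.0716
fin 80 485 [-71.4  79.9] [24.  13.8] q 53.1
roller 80 3213 [ 2.2 80.3] [ 24.8 109.4] 89.9 z 0.0716
lever 1.486 [ 11.16953559 220.63856602]
t 37.4 tool rack [-63.4 112.4] 0.2786
pivot 828 [  2.66566067 137.9347795 ] [ 29.56979873 171.98731332]
([7.54, -10.81, 22.36], [-0.02, 0.16, -0.01])
```

```bash
python3 -m handwheel '[[[3,-5,4,0,0,0,4],[7.5,-10.8,8,0,0,0,4],[7.5,-10.8,12,0,0,0,4],[7.5,-10.8,15,0,0,0,4],[7.5,-10.8,19,0,0,0,4],[7.5,-10.8,22.4,0,0,0,4],[7.5,-10.8,22.4,0,0,0,4],[7.5,-10.8,22.4,0,0,0,4],[7.5,-10.8,22.4,0,0,0,4]]]' 30; python3 -m handwheel '[[[0,0,0,0,0,0,1],[0,0,0,0,0,0,1],[0,0,0,0,0,0,1],[0,0,0,0,0,0,1],[0.2,0,0,0,0,0,1],[0.4,0,0,0,0,0,1],[0.55,0,0,0,0,0,1],[0.55,0,0,0,0,0,1],[0.55,0,0,0,0,0,1]]]' 30; python3 -c "
from h import *
s=sense();print(ri(s['tool_pos'])*1000)"; python3 -m handwheel '[[[0,0,0,0,0,0,4],[0,0,0,0,0,0,4],[0,0,-4,0,0,0,4],[0,0,-9,0,0,0,4],[-2,4,-14,0,0,0,4],[-5,9,-19,0,0,0,4],[-8,11,-23,0,0,0,4],[-8,11,-23,0,0,0,4],[-8,11,-23,0,0,0,4]]]';  python3 -m handwheel '[[[0,0,0,0,0,0,4],[0,0,0,0,0,0,4]]]' ;python3 -c "
from h import *
look('w18')"
```

```text
t: 38.35
tool_pos: [0.6258, 0.0244, 0.0594]
ee_rot: [3.14, -0.061, 0.008]
wrist_force: [0.1, 0.5, -0.1]
finger_gap: 0.04
gripper_force: 0.0
t: 39.25
tool_pos: [0.6288, 0.0271, 0.058]
ee_rot: [-3.137, 0.062, 0.001]
wrist_force: [-4.2, 8.2, 7.0]
finger_gap: 0.0152
gripper_force: 30.0
[ 17.23355077 221.87567855]
t: 40.15
tool_pos: [0.5456, -0.0858, 0.293]
ee_rot: [3.135, -0.067, 0.015]
wrist_force: [0.9, -1.0, -0.1]
finger_gap: 0.0402
gripper_force: 0.0
t: 40.35
tool_pos: [0.5445, -0.0817, 0.285]
ee_rot: [-3.141, 0.061, 0.003]
wrist_force: [-0.4, 0.2, -0.6]
finger_gap: 0.0401
gripper_force: 0.0
fin -80 439 [-65.1 -79.6] [14.5 20. ] q 59.4
roller -80 82 [-59.5 -74.3] [ 8.9 22.7] 65.4 z 0.076
fin 0 486 [-71.1   0.1] [23.2 14.7] q 53.4
roller 0 3102 [2.3 0.3] [ 24.6 109. ] 89.9 z 0.0716
fin 80 466 [-71.7  79.7] [24.6 13.9] q 52.8
roller 80 3093 [-1.4 80.1] [ 24.8 116.6] 89.5 z 0.0716
lever 1.545 [ 15.23859458 220.6992455 ]
t 40.4 tool rack [-62.9 110.2] 0.2847
```

```bash
python3 -c "
from cell import sign_off
print(sign_off())"
```

```text
the job is handed in; nothing more can be done
None
```

I handed in the job, with no verdict shown: two rollers clamped (middle and left bays), empty right tailstock at about 57–60 mm (reaching its 60 mm end stop unconfirmed), and the lever at about 1.55 rad (last mark) by camera.

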